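# Shut down the stirring station and nest the beakers

## Task

Shut down the stirring station: first, before lifting any beaker, turn the four-place stirrer's speed knob fully anticlockwise to its off stop. Then clear every yellow tapered beaker off the stirrer into one upright stack in the beaker that stands in the wash tray, nesting each one loosely so that it just rests in the one below and does not wedge (lower it gently; do not press or drop it in), and put the red-handled stir-bar retriever away, pushed fully down in the spring-plunger holder on the stirrer's side; disturb nothing else.

Things in the scene. Friction and masses are not known exactly. Their poses are not given: they have to be found in the camera images.
- stirrer: grey four-place magnetic stirrer fixed to the bench, 300 x 230 mm, white flat top 65 mm above the bench. Origin at bench level; it spans own x -140 to +160 mm, y -115 to +115 mm. Own -x edge is the front with the knob; the four beaker places, printed as blue rings, are centred at own (x, y) = (-10, +-55) and (+100, +-55) mm
- speed (a joint): angle (rad) of the stirrer's speed knob: 0 = off stop, fully anticlockwise seen from above; grows clockwise, up to 4.7. Friction holds it (about 0.04 N m). Starts between 1.5 and 2.9
- speed_grip (a point): point on the vertical axis of the black speed knob, at the height to grip, 7 mm below the top of its raised grip bar, 103 mm above the bench. The bar is 42 mm long, 14 mm wide, 32 mm tall, on a disc of 44 mm diameter; the x axis of this frame runs along the bar and turns with the knob (parallel to the stirrer's x at angle 0)
- tray: shallow grey wash tray fixed to the bench, 200 x 170 mm, rim 28 mm high, floor 4 mm thick; origin under its centre at bench level, long side along own x
- base: yellow tapered polypropylene beaker, open top, 90 mm tall, outer diameter 46 mm at the foot, 62 mm just below the rim, 64 mm over the rim bead (wall 2 mm, thick bottom, 60 g) that stands in the wash tray from the start and carries the stack. Origin at the centre of the underside of its foot, z up through the mouth
- b1: yellow beaker like base, on the stirrer at the start, may be absent. Origin under its foot, z up. Lowered until it just rests in another, its foot is 29 to 32 mm above the lower foot. The taper is self-locking: up to about 10 N of pressing or a 5 mm fall does no harm; over 20 N, or a fall of 20 mm, jams it 2 mm or more deeper. At the mouth there are 6 mm of sideways room
- b2: yellow beaker like base, on the stirrer at the start, may be absent. Origin under its foot, z up. Lowered until it just rests in another, its foot is 29 to 32 mm above the lower foot. The taper is self-locking: up to about 10 N of pressing or a 5 mm fall does no harm; over 20 N, or a fall of 20 mm, jams it 2 mm or more deeper. At the mouth there are 6 mm of sideways room
- b3: yellow beaker like base, on the stirrer at the start, may be absent. Origin under its foot, z up. Lowered until it just rests in another, its foot is 29 to 32 mm above the lower foot. The taper is self-locking: up to about 10 N of pressing or a 5 mm fall does no harm; over 20 N, or a fall of 20 mm, jams it 2 mm or more deeper. At the mouth there are 6 mm of sideways room
- b4: yellow beaker like base, on the stirrer at the start, may be absent. Origin under its foot, z up. Lowered until it just rests in another, its foot is 29 to 32 mm above the lower foot. The taper is self-locking: up to about 10 N of pressing or a 5 mm fall does no harm; over 20 N, or a fall of 20 mm, jams it 2 mm or more deeper. At the mouth there are 6 mm of sideways room
- rod: stir-bar retriever, an upright straight rod 180 mm long, 70 g: white shank 12 mm in diameter with a bevelled foot (4 mm), red handle 20 mm in diameter over the top 54 mm (126 to 180 mm above the foot). Origin at the centre of its foot, z up the rod. It starts upright in the hole of the blue rack, 50 mm deep
- holder_floor (a point): centre of the bottom of the retriever holder's bore. The holder is a round aluminium post, 34 mm in diameter and 78 mm high, bolted to the right-hand side (own -y) of the stirrer near its front; upright bore 15 mm in diameter open at the top, its floor (this point) 12 mm above the bench, 66 mm deep. Axes as the stirrer's
- plunger (a joint): compression (m) of the holder's spring plunger, a ball that stands 5 mm into the bore from its own -y side, 40 mm above the bore's floor; 0 = out. The rod's foot pushes it aside, taking up to about 10 N of push, and with the rod in it reads 0.0012 to 0.002
- rack: blue tube rack fixed to the bench, 190 x 100 mm, 60 mm high, origin under its middle at bench level; spans own x -100 to +90 mm. The retriever's hole (15.5 mm wide, floor 10 mm above the bench) is at own (-70, 0) mm; four capped tubes stand in the rest up to 119 mm above the bench, the nearest 75 mm from the hole
- spray: bystander: white spray bottle with blue label, 60 mm wide, 190 mm high; origin under its centre
- jar: bystander: glass jar with blue cap, 72 mm wide, 120 mm high; origin under its centre
- reagent: bystander: amber reagent bottle, 80 mm wide, 150 mm high; origin under its centre
- tipbox: bystander: green pipette-tip box, 125 x 85 x 73 mm; origin under its centre
- notebook: bystander: blue notebook lying flat, 150 x 210 x 18 mm, a pen lying on it; origin under its centre
Not all that is in view belongs to the job. Leave any orange or turquoise look-alike of the b1 alone. What is shaped like the b3 but purple is not meant.

How it is judged:
On the way:
1. the speed knob is at its off stop (value of joint speed below 0.09 rad), for 0.2 s.
At the end, for the whole second after the job is handed in: Knob within 0.09 rad of off; every beaker in one upright stack in the tray's beaker, each foot 25-34 mm above the next lower and within 6 mm of its axis, not jammed (clamping force left between two under 70 N, summed round the taper); retriever upright, fully down, plunger pressed in; all at rest (value of joint speed below 0.09 rad and height (world z) of base below 0.012 m and angle between each of base, b1, b2, b3, b4, rod's own z axis and vertical below 0.12 rad and x of base in the frame of tray between -0.09 and 0.09 m and y of base in the frame of tray between -0.075 and 0.075 m and ((z of b1 in the frame of base between 0.025 and 0.034 m and horizontal distance between b1 and base below 0.006 m) or (z of b1 in the frame of b2 between 0.025 and 0.034 m and horizontal distance between b1 and b2 below 0.006 m) or (z of b1 in the frame of b3 between 0.025 and 0.034 m and horizontal distance between b1 and b3 below 0.006 m) or (z of b1 in the frame of b4 between 0.025 and 0.034 m and horizontal distance between b1 and b4 below 0.006 m)) and horizontal distance between each of b1, b2, b3, b4 and base below 0.015 m and linear speed of each of b1, b2, b3, b4, rod below 0.02 m/s and ((z of b2 in the frame of base between 0.025 and 0.034 m and horizontal distance between b2 and base below 0.006 m) or (z of b2 in the frame of b1 between 0.025 and 0.034 m and horizontal distance between b2 and b1 below 0.006 m) or (z of b2 in the frame of b3 between 0.025 and 0.034 m and horizontal distance between b2 and b3 below 0.006 m) or (z of b2 in the frame of b4 between 0.025 and 0.034 m and horizontal distance between b2 and b4 below 0.006 m)) and ((z of b3 in the frame of base between 0.025 and 0.034 m and horizontal distance between b3 and base below 0.006 m) or (z of b3 in the frame of b1 between 0.025 and 0.034 m and horizontal distance between b3 and b1 below 0.006 m) or (z of b3 in the frame of b2 between 0.025 and 0.034 m and horizontal distance between b3 and b2 below 0.006 m) or (z of b3 in the frame of b4 between 0.025 and 0.034 m and horizontal distance between b3 and b4 below 0.006 m)) and ((z of b4 in the frame of base between 0.025 and 0.034 m and horizontal distance between b4 and base below 0.006 m) or (z of b4 in the frame of b1 between 0.025 and 0.034 m and horizontal distance between b4 and b1 below 0.006 m) or (z of b4 in the frame of b2 between 0.025 and 0.034 m and horizontal distance between b4 and b2 below 0.006 m) or (z of b4 in the frame of b3 between 0.025 and 0.034 m and horizontal distance between b4 and b3 below 0.006 m)) and contact force between base and b1 below 70 N and contact force between each of base, b1 and b2 below 70 N and contact force between each of base, b1, b2 and b3 below 70 N and contact force between each of base, b1, b2, b3 and b4 below 70 N and horizontal distance between rod and holder_floor below 0.006 m and distance between rod and holder_floor below 0.007 m and value of joint plunger above 0.0008 m); the robot touches nothing.
It fails at once if a beaker is lifted off the stirrer while the speed knob is still on (value of joint speed above 0.2 rad and z of any of b1, b2, b3, b4 in the frame of stirrer above 0.085 m).
It fails at once if a bystander is knocked over or moved by more than 30 mm (distance of any of spray, jar, tipbox, notebook, reagent from where it was at the start of the episode above 0.03 m or angle between any of spray, jar, tipbox, notebook, reagent's own z axis and vertical above 0.5 rad).
Of b1, b2, b3, b4 only 2 to 4 are there at a start; the rules pass over those that are not, and their reading is None.
At some moment in a run one of base may be knocked a few centimetres aside while the robot is not near it.
It also fails if it takes over 210 s, if anything falls off the work surface, if the arm or the gripper's body presses on something with over 40 N, if the wrist force passes 120 N, or if a joint passes its speed limit or range.

## Robot

A 7-joint arm with a two-finger parallel gripper is mounted at the origin on the work surface. World frame = base frame: x ahead of the robot, y to its left, z up, the work surface at z = 0. Lengths are in m, angles in rad, forces in N, time in s.
With the tool pointing down it reaches from about 0.4 to 0.85 m from the base axis. Payload 4.5 kg.
Tool frame: the origin (TCP) lies on the centre line of the jaws, within the pads' length; the fingertips stand 11 mm ahead of it and the grasp point (between the pads) lies 8 mm behind it; z points along the fingers, y is the line along which they close (so a half turn about z gives the same grasp; the last joint's range is limited). The gripper opens to 88 mm and grips with 3 to 60 N. Pads are 18 mm wide; open, the fingers measure 123 mm over their backs; the gripper's body (75 mm by 187 mm) begins 45 mm behind the grasp point.
Start: joints at [0.034, 0.689, -0.195, 1.565, 0.157, 0.902, -0.215], TCP at [0.625, 0, 0.25] pointing down, gripper open.
Joint ranges: [-3.01, 3.01], [-0.46, 2.08], [-1.47, 1.51], [0.13, 2.56], [-1, 4.14], [0.04, 2.09], [-2.66, 2.66]. Speed limits (rad/s): [2.57, 2.57, 3.14, 3.14, 3.14, 3.14, 3.14].

## Interface

Orientations are given as a unit quaternion [x, y, z, w].
In Python, from plant import * gives the robot as it stands. The module is installed in compiled form; this text tells all that it offers.
- The arm moves only by the tool send_rows, never from a script. Its argument "motion" is a list of rows, each an object of numbers: "x", "y", "z": the shift along the tool's x, y, z in cm; "rx", "ry", "rz": the turn, a rotation vector about the tool's x, y, z in rad; "jaw": the finger opening in cm, from 0 to 8.81. In form: [{"x": .., "y": .., "z": .., "rx": .., "ry": .., "rz": .., "jaw": ..}, ...]. A call has exactly 5 rows; each row shifts and turns the commanded pose from where the row before left it, along the tool's axes as they then stand; what a row does not reach is not made up. A row lasts 1/10 s, in which the tool goes at most 50 mm and 8.59 degrees, less where a joint would pass 70% of its speed; a pose out of reach is approached as far as the arm can. A call is refused whole if a number of a shift passes 5 or a number of a turn 0.15, either way. A call with a gripper value outside its range is refused whole. The fingers move at their own pace and stop on an object; "grip_force" is the grip in N (left out, the last holds). Time passes only in rows, so rows that do not move let the fingers close, or fill a call up. It gives the time, the measured TCP pose, the force, the opening and the grip force at its end, in the units of the state.
- get_state(): the state, without advancing time (a new reading comes with each control period).
- snapshot(name): name is "scene" or "side" or "wrist"; returns a dict with "img" (384x512x3 uint8, red, green, blue), "vertical_fov" (degrees; the focal length in pixels is half the picture's height over the tangent of half this angle, whatever the lens; pixels are square), "cx", "cy" (the principal point, pixels), "extrinsics" (4x4, takes a point from camera to world coordinates). Camera axes: x right, y up, looking along -z (the intrinsics and any distortion apply to the point x, -y, -z); pixel columns grow to the right and rows downward; lengths in m; the calibration is good to about 2 mm. A picture is of the moment at which its call begins. There is no depth.
- finish_job(): hands the job in; it is judged then, once.
The state is a dict: "clock": time; "q": joint angles; "qd": joint speeds; "joint_torque": joint torques, N m; "tool_pos": TCP position; "eef_rot": TCP orientation; "contact_force": force on the tool from outside, world axes, zero at the start; "moment": the same for the moment, N m; "opening": opening from 0.0 (shut) to 1.0 (fully open); "finger_force": force on a finger pad.
Only numpy, scipy, OpenCV 4.12 (cv2) and the standard library are available. Lean on these libraries where they do the work, as an engineer would, in place of code of your own. Each camera call takes 0.05 s, during which the arm holds its last target. There are 200 camera calls.

## Working session

There is one attempt and no reset: what is moved stays moved. The work goes in short steps, Python scripts to look and compute and a tool call to move; the robot and the scene stay as the last step left them, time stands still between calls to the robot, and variables do not carry over. Pictures are saved under pics/ and viewed, at most 14 in all, crops included, and the job is handed in when it is done.

Besides the shell and the picture viewer there is one more tool, called after "Call:" as a command line: name --argument value ..., lists and objects as JSON in quotes. send_rows: Moves the arm, as the interface text tells. Its arguments: {"type":"object","properties":{"motion":{"type":"array"},"grip_force":{"type":"number"}},"required":["motion"]}

```bash
mkdir -p pics; cat > h.py <<'E'
from plant import *
import numpy as np, cv2
from scipy.spatial.transform import Rotation as R
def K(s):
    f=s["img"].shape[0]/2/np.tan(np.radians(s["vertical_fov"])/2); return f,s["cx"],s["cy"]
def ray(s,u,v):
    f,cx,cy=K(s); E=np.array(s["extrinsics"]); d=np.array([(u-cx)/f,-(v-cy)/f,-1.]); return E[:3,3],E[:3,:3]@d
def onz(s,u,v,z):
    o,d=ray(s,u,v); return o+d*(z-o[2])/d[2]
def proj(s,p):
    f,cx,cy=K(s); E=np.array(s["extrinsics"]); c=E[:3,:3].T@(np.array(p)-E[:3,3]); return cx+f*c[0]/-c[2], cy-f*c[1]/-c[2]
def save(s,n,crop=None,k=1):
    im=s["img"][:,:,::-1]
    if crop: im=im[crop[1]:crop[3],crop[0]:crop[2]]
    cv2.imwrite("pics/"+n,cv2.resize(im,None,fx=k,fy=k,interpolation=cv2.INTER_CUBIC))
def snap(n):
    s=snapshot(n); np.savez(n+".npz",**s); return s
def load(n): 
    d=np.load(n+".npz"); return {k:d[k] for k in d}
E
python3 - <<'E'
from h import *
for n in("scene","side","wrist"):
    s=snap(n); save(s,n+"0.png",k=1.5); print(n,{k:np.round(s[k],3).tolist() for k in s if k!="img"}, [k for k in s])
print(get_state())
E
```

```text
scene {'vertical_fov': 54.078, 'cx': 249.996, 'cy': 184.207, 'extrinsics': [[0.813, -0.476, 0.336, 0.921], [0.583, 0.657, -0.479, -0.515], [0.007, 0.584, 0.811, 0.999], [0.0, 0.0, 0.0, 1.0]]} ['img', 'vertical_fov', 'cx', 'cy', 'extrinsics']
side {'vertical_fov': 53.684, 'cx': 252.227, 'cy': 185.836, 'extrinsics': [[0.981, 0.112, -0.16, 0.357], [-0.194, 0.652, -0.733, -0.73], [0.022, 0.75, 0.661, 0.733], [0.0, 0.0, 0.0, 1.0]]} ['img', 'vertical_fov', 'cx', 'cy', 'extrinsics']
wrist {'vertical_fov': 61.146, 'cx': 259.137, 'cy': 194.185, 'extrinsics': [[1.0, -0.001, 0.002, 0.625], [0.0, 0.961, 0.275, 0.071], [-0.002, -0.275, 0.961, 0.385], [0.0, 0.0, 0.0, 1.0]]} ['img', 'vertical_fov', 'cx', 'cy', 'extrinsics']
{'clock': 0.15, 'q': array([ 0.03377986,  0.68976726, -0.19452286,  1.5660547 ,  0.15731409,
        0.9025398 , -0.21507489]), 'qd': array([ 0.00048108, -0.00381265,  0.00033514, -0.00307551,  0.0002751 ,
        0.00144813,  0.00056267]), 'joint_torque': array([-1.46674727e-03, -5.27863634e+01, -1.26819178e+00, -1.53587687e+01,
       -5.24473807e-02,  3.92338901e-03,  1.12435155e-04]), 'tool_pos': array([ 6.24547679e-01, -2.96606969e-05,  2.49122626e-01]), 'eef_rot': array([ 7.07067845e-01,  7.07145379e-01, -5.28535378e-04, -4.42500911e-04]), 'contact_force': array([-0.07688048, -0.01868072, -0.12080369]), 'moment': array([-0.01239799, -0.03123825, -0.0273954 ]), 'finger_force': 0.0, 'opening': 0.9999950008596697}
```

View pics/scene0.png

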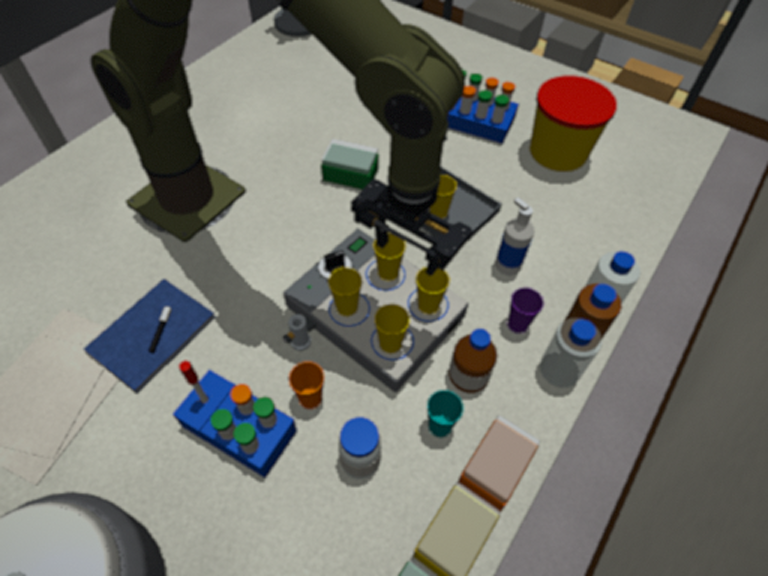

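View pics/side0.png

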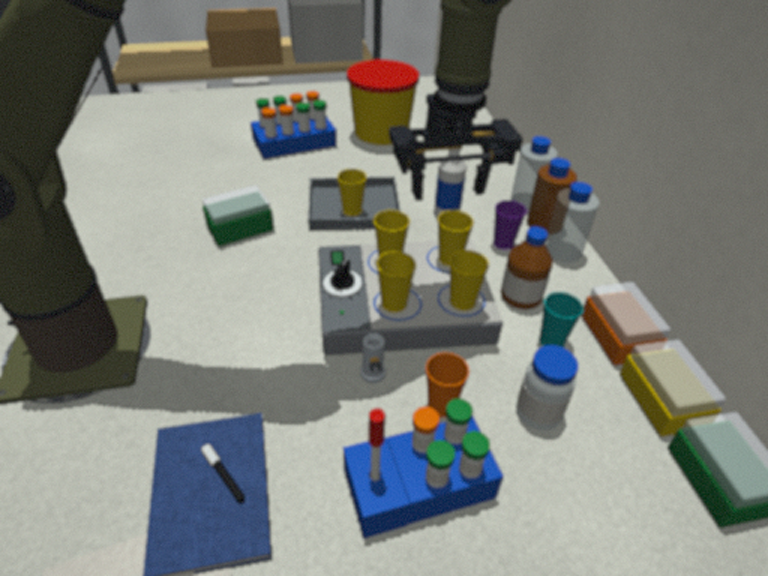

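View pics/wrist0.png

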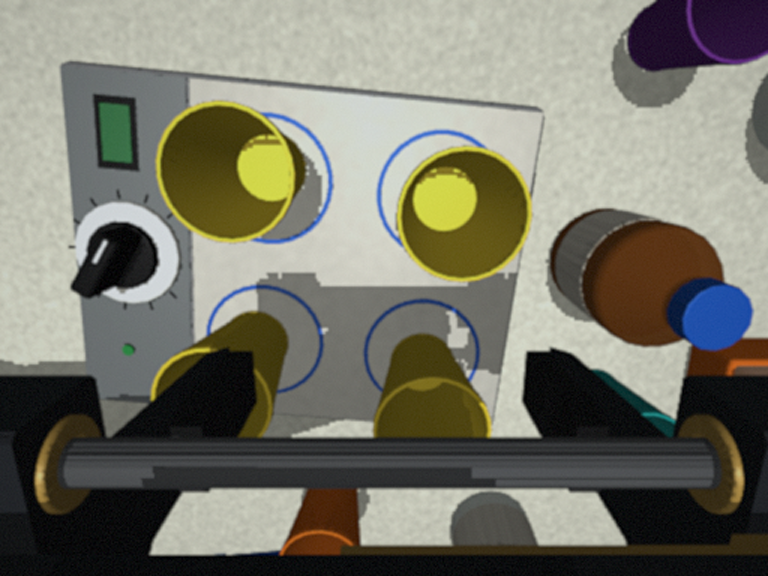

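The scene picture shows four beakers on the rings. The side picture, in 1.5x pixels, shows the base rim at about (352,178), the rod top at (377,413) and the holder mouth at (374,342). In the wrist picture the knob is at (120,255), with the stirrer's back corners at (62,62) and (543,108).

```bash
python3 - <<'E'
from h import *
S,W,C=load("side"),load("wrist"),load("scene")
p=lambda s,u,v,z:np.round(onz(s,u/1.5,v/1.5,z),3)
a=p(W,62,62,.065);b=p(W,543,108,.065);print("corners",a,b,np.linalg.norm(b-a))
ex=(b-a)/np.linalg.norm(b-a);yaw=np.arctan2(ex[1],ex[0]);ey=np.array([-ex[1],ex[0],0])
O=a+.14*ex-.115*ey;print("yaw",yaw,"O",O)
for x,y in((-10,55),(-10,-55),(100,55),(100,-55)): print(x,y,np.round(O+ex*x/1e3+ey*y/1e3,3))
print("knob disc",p(W,128,253,.07),"side",p(S,343,283,.07))
print("base side",p(S,352,178,.094),"scene",p(C,441,184,.094))
print("rod side",p(S,377,413,.19),"scene",p(C,186,366,.19))
print("holder side",p(S,374,342,.078),"scene",p(C,299,321,.078))
print("rims side",[p(S,u,v,.155) for u,v in((391,224),(455,224),(396,266),(469,266))])
print("rims wrist",p(W,228,171,.155),p(W,465,213,.155))
print("rack",p(S,345,455,.06),p(S,475,418,.06),p(S,500,470,.06),p(S,365,513,.06))
print("tray",p(S,310,180,.028),p(S,398,180,.028),p(S,308,226,.028),p(S,400,226,.028))
print("jar",p(S,553,363,.12),"reag",p(S,538,237,.15),"spray base",p(S,449,205,0),"tipbox",p(S,237,200,.073),"orange",p(S,446,370,.09))
save(W,"knob.png",(30,110,140,220),5)
E
```

```text
corners [0.427 0.123 0.065] [0.719 0.097 0.065] 0.2931552489722809
yaw -0.08880689364520829 O [ 0.55624892 -0.00396344  0.065     ]
-10 55 [0.551 0.052 0.065]
-10 -55 [ 0.541 -0.058  0.065]
100 55 [0.661 0.042 0.065]
100 -55 [ 0.651 -0.068  0.065]
knob disc [0.453 0.007 0.07 ] side [0.454 0.004 0.07 ]
base side [0.519 0.305 0.094] scene [0.517 0.313 0.094]
rod side [ 0.442 -0.355  0.19 ] scene [ 0.446 -0.355  0.19 ]
holder side [ 0.48  -0.148  0.078] scene [ 0.484 -0.142  0.078]
rims side [array([0.546, 0.047, 0.155]), array([0.656, 0.029, 0.155]), array([ 0.53 , -0.064,  0.155]), array([ 0.644, -0.084,  0.155])]
rims wrist [0.551 0.062 0.155] [0.66  0.043 0.155]
rack [ 0.408 -0.322  0.06 ] [ 0.596 -0.298  0.06 ] [ 0.603 -0.38   0.06 ] [ 0.42  -0.405  0.06 ]
tray [0.439 0.418 0.028] [0.641 0.386 0.028] [0.415 0.239 0.028] [0.605 0.208 0.028]
jar [ 0.713 -0.268  0.12 ] reag [ 0.788 -0.024  0.15 ] spray base [0.744 0.306 0.   ] tipbox [0.277 0.292 0.073] orange [ 0.57 -0.23  0.09]
```

View pics/knob.png

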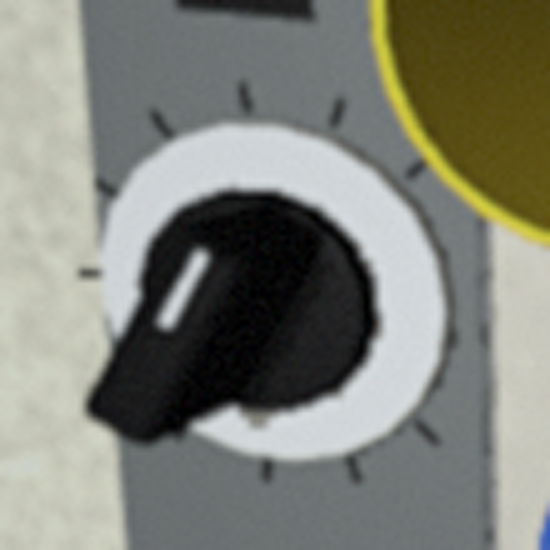

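The bar's white mark runs at about 60° in world axes, so the knob reads about 2.0 rad. I'll move above it, turn to line up with the bar and look again.

Call:
send_rows --motion '[{"y": -4.3,"x": 0.15,"jaw": 8},{"y": -4.3,"x": 0.15,"jaw": 6},{"y": -4.3,"x": 0.15,"jaw": 5},{"y": -4.3,"x": 0.15,"z": 2.0,"jaw": 4},{"z": 2,"rz": 0.13,"jaw": 4}]'

```text
schema error: expected keys x, y, z, rx, ry, rz, jaw
```

Call:
send_rows --motion '[{"rz": 0.13,"jaw": 4},{"rz": 0.13,"jaw": 4},{"rz": 0.13,"jaw": 4},{"jaw": 4},{"jaw": 4}]'

```text
schema error: expected keys x, y, z, rx, ry, rz, jaw
```

```bash
python3 - <<'E'
from h import *
s=snap("wrist"); save(s,"w1.png",k=1.5); st=get_state(); print(st["tool_pos"],st["q"][6],st["opening"],R.from_quat(st["eef_rot"]).as_matrix().round(3).tolist())
print(proj(s,[.453,.006,.11]))
E
```

```text
[ 6.24649043e-01 -2.38892822e-05  2.49236149e-01] -0.215116203730364 0.9984578572098127 [[-0.0, 1.0, -0.001], [1.0, 0.0, -0.0], [-0.0, -0.001, -1.0]]
(np.float64(61.87408599567584), np.float64(178.59923517825402))
```

View pics/w1.png

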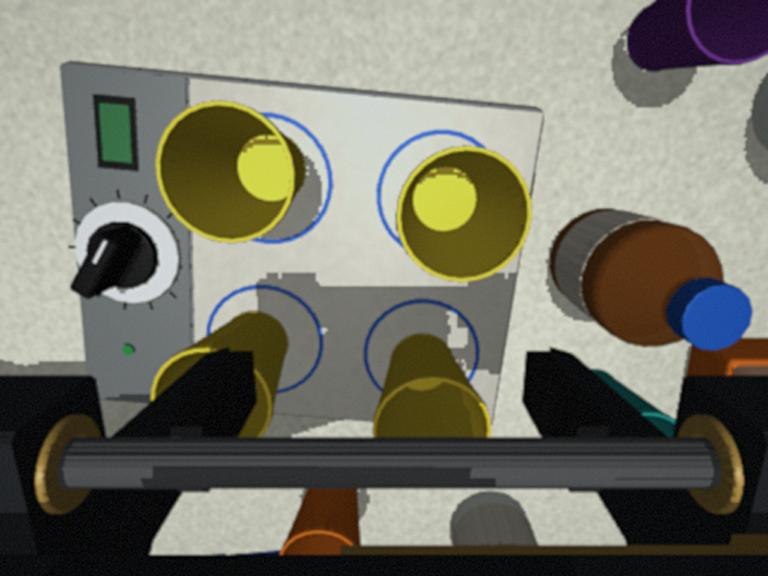

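The arm hasn't moved, because each row must carry every key. The picture is the same as before, with the knob at (120,255). I'll resend with full rows.

Call:
send_rows --motion '[{"x": 0.15,"y": -4.3,"z": 0,"rx": 0,"ry": 0,"rz": 0,"jaw": 8},{"x": 0.15,"y": -4.3,"z": 0,"rx": 0,"ry": 0,"rz": 0,"jaw": 6},{"x": 0.15,"y": -4.3,"z": 0,"rx": 0,"ry": 0,"rz": 0,"jaw": 5},{"x": 0.15,"y": -4.3,"z": 2,"rx": 0,"ry": 0,"rz": 0,"jaw": 4},{"x": 0,"y": 0,"z": 2,"rx": 0,"ry": 0,"rz": 0.13,"jaw": 4}]'

```text
clock: 0.7
tool_pos: [0.4448, 0.0052, 0.2094]
eef_rot: [0.752, 0.659, -0.004, -0.002]
contact_force: [0.7, 0.0, -1.7]
opening: 0.571
finger_force: 0.0
```

Call:
send_rows --motion '[{"x": 0,"y": 0,"z": 0,"rx": 0,"ry": 0,"rz": 0.13,"jaw": 4},{"x": 0,"y": 0,"z": 0,"rx": 0,"ry": 0,"rz": 0.13,"jaw": 4},{"x": 0,"y": 0,"z": 0,"rx": 0,"ry": 0,"rz": 0.13,"jaw": 4},{"x": 0,"y": 0,"z": 0,"rx": 0,"ry": 0,"rz": 0,"jaw": 4},{"x": 0,"y": 0,"z": 0,"rx": 0,"ry": 0,"rz": 0,"jaw": 4}]'

```text
clock: 1.2
tool_pos: [0.453, 0.0061, 0.2097]
eef_rot: [0.864, 0.503, -0.0, 0.0]
contact_force: [-0.1, 0.6, -0.3]
opening: 0.452
finger_force: 0.0
```

```bash
python3 - <<'E'
from h import *
s=snap("wrist"); save(s,"w1.png",k=1.5); st=get_state(); print(st["tool_pos"],st["q"][6],st["opening"],R.from_quat(st["eef_rot"]).as_matrix().round(3).tolist())
print(proj(s,[.453,.006,.11]))
E
```

```text
[0.45303217 0.00610614 0.20971816] -0.6684854522425459 0.45363351053594286 [[0.494, 0.869, 0.0], [0.869, -0.494, 0.0], [0.0, 0.0, -1.0]]
(np.float64(259.1966483000075), np.float64(198.52998553280395))
```

View pics/w1.png

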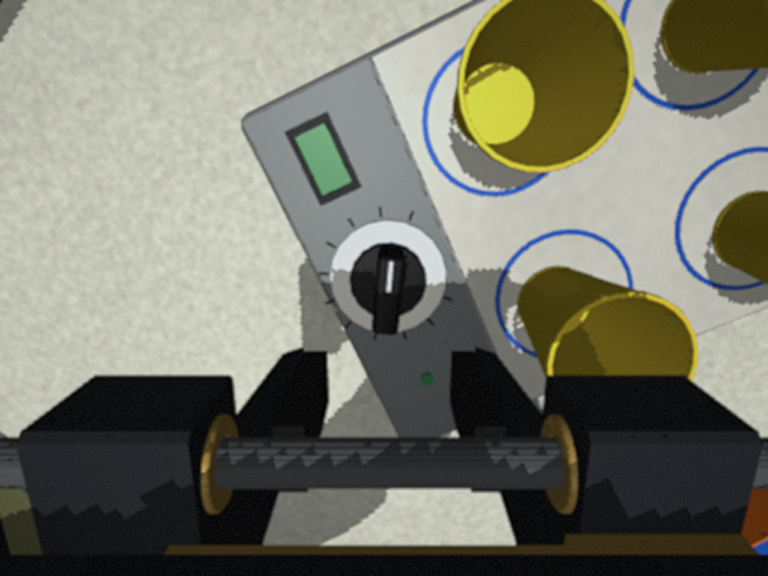

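The bar now lies along tool x, at 1.5x pixels (388,250-330), turned about 4° clockwise. I'll descend to z = 0.110 and grip.

Call:
send_rows --motion '[{"x": 0,"y": 0,"z": 3,"rx": 0,"ry": 0,"rz": 0.07,"jaw": 4},{"x": 0,"y": 0,"z": 3,"rx": 0,"ry": 0,"rz": 0,"jaw": 4},{"x": 0,"y": 0,"z": 2.5,"rx": 0,"ry": 0,"rz": 0,"jaw": 4},{"x": 0,"y": 0,"z": 1.5,"rx": 0,"ry": 0,"rz": 0,"jaw": 3},{"x": 0,"y": 0,"z": 0,"rx": 0,"ry": 0,"rz": 0,"jaw": 2}]'

```text
clock: 1.75
tool_pos: [0.452, 0.0061, 0.1082]
eef_rot: [0.882, 0.472, -0.002, -0.001]
contact_force: [0.4, 0.9, 0.7]
opening: 0.293
finger_force: 0.0
```

Call:
send_rows --motion '[{"x": 0,"y": 0,"z": 0,"rx": 0,"ry": 0,"rz": 0,"jaw": 1},{"x": 0,"y": 0,"z": 0,"rx": 0,"ry": 0,"rz": 0,"jaw": 0.8},{"x": 0,"y": 0,"z": 0,"rx": 0,"ry": 0,"rz": 0,"jaw": 0.5},{"x": 0,"y": 0,"z": 0,"rx": 0,"ry": 0,"rz": 0,"jaw": 0.5},{"x": 0,"y": 0,"z": 0,"rx": 0,"ry": 0,"rz": 0,"jaw": 0.5}]' --grip_force 25

```text
clock: 2.25
tool_pos: [0.4526, 0.0064, 0.1102]
eef_rot: [0.882, 0.471, -0.0, -0.0]
contact_force: [-2.1, 2.3, 1.2]
opening: 0.154
finger_force: 25.0
```

Call:
send_rows --motion '[{"x": 0,"y": 0,"z": 0,"rx": 0,"ry": 0,"rz": -0.14,"jaw": 0.5},{"x": 0,"y": 0,"z": 0,"rx": 0,"ry": 0,"rz": -0.14,"jaw": 0.5},{"x": 0,"y": 0,"z": 0,"rx": 0,"ry": 0,"rz": -0.14,"jaw": 0.5},{"x": 0,"y": 0,"z": 0,"rx": 0,"ry": 0,"rz": -0.14,"jaw": 0.5},{"x": 0,"y": 0,"z": 0,"rx": 0,"ry": 0,"rz": -0.14,"jaw": 0.5}]'

```text
clock: 2.75
tool_pos: [0.453, 0.0063, 0.1102]
eef_rot: [0.665, 0.747, 0.0, 0.0]
contact_force: [-1.9, 1.9, 1.3]
opening: 0.156
finger_force: 25.0
```

Call:
send_rows --motion '[{"x": 0,"y": 0,"z": 0,"rx": 0,"ry": 0,"rz": -0.14,"jaw": 0.5},{"x": 0,"y": 0,"z": 0,"rx": 0,"ry": 0,"rz": -0.14,"jaw": 0.5},{"x": 0,"y": 0,"z": 0,"rx": 0,"ry": 0,"rz": -0.14,"jaw": 0.5},{"x": 0,"y": 0,"z": 0,"rx": 0,"ry": 0,"rz": -0.14,"jaw": 0.5},{"x": 0,"y": 0,"z": 0,"rx": 0,"ry": 0,"rz": -0.14,"jaw": 0.5}]'

```text
clock: 3.25
tool_pos: [0.4533, 0.0065, 0.1102]
eef_rot: [0.369, 0.93, 0.001, 0.001]
contact_force: [-4.0, 2.5, 0.3]
opening: 0.152
finger_force: 25.0
```

Call:
send_rows --motion '[{"x": 0,"y": 0,"z": 0,"rx": 0,"ry": 0,"rz": -0.14,"jaw": 0.5},{"x": 0,"y": 0,"z": 0,"rx": 0,"ry": 0,"rz": -0.14,"jaw": 0.5},{"x": 0,"y": 0,"z": 0,"rx": 0,"ry": 0,"rz": -0.14,"jaw": 0.5},{"x": 0,"y": 0,"z": 0,"rx": 0,"ry": 0,"rz": -0.14,"jaw": 0.5},{"x": 0,"y": 0,"z": 0,"rx": 0,"ry": 0,"rz": -0.1,"jaw": 0.5}]'

```text
clock: 3.75
tool_pos: [0.4534, 0.0069, 0.1102]
eef_rot: [0.048, 0.999, 0.001, 0.001]
contact_force: [-2.4, 2.7, 1.1]
opening: 0.155
finger_force: 25.0
```

```bash
python3 - <<'E'
from h import *
st=get_state(); print(st["tool_pos"],st["q"][6],st["opening"],st["contact_force"],st["moment"],R.from_quat(st["eef_rot"]).as_matrix().round(3).tolist())
E
```

```text
[0.4534325  0.00690387 0.11017581] 0.45655733051613007 0.1553285869915608 [-2.36196041  2.72499537  1.10923904] [ 0.79603025  0.53858824 -0.02407469] [[-0.995, 0.096, 0.002], [0.096, 0.995, 0.002], [-0.002, 0.002, -1.0]]
```

Call:
send_rows --motion '[{"x": 0,"y": 0,"z": 0,"rx": 0,"ry": 0,"rz": -0.05,"jaw": 0.5},{"x": 0,"y": 0,"z": 0,"rx": 0,"ry": 0,"rz": -0.05,"jaw": 0.5},{"x": 0,"y": 0,"z": 0,"rx": 0,"ry": 0,"rz": 0,"jaw": 0.5},{"x": 0,"y": 0,"z": 0,"rx": 0,"ry": 0,"rz": 0,"jaw": 0.5},{"x": 0,"y": 0,"z": 0,"rx": 0,"ry": 0,"rz": 0,"jaw": 0.5}]'

```text
clock: 4.25
tool_pos: [0.4536, 0.0068, 0.1101]
eef_rot: [0.001, 1.0, 0.001, 0.001]
contact_force: [-1.3, 3.3, 4.3]
opening: 0.163
finger_force: 26.4
```

```bash
python3 - <<'E'
from h import *
st=get_state(); print(st["tool_pos"],st["q"],st["opening"],st["contact_force"],st["moment"],R.from_quat(st["eef_rot"]).as_matrix().round(3).tolist())
E
```

```text
[0.45362946 0.00679562 0.11012145] [ 0.15903213  0.76697214 -0.44340041  2.18068798  0.91249767  0.38443402
  0.5235178 ] 0.16294762091073042 [-1.3239349   3.2558388   4.28053592] [ 1.11245965  0.32119317 -0.57401206] [[-1.0, 0.002, 0.002], [0.002, 1.0, 0.001], [-0.002, 0.001, -1.0]]
```

The moment of -0.57 N m shows the knob is on its stop. I'll release it, rise, and go to a viewing pose over the stirrer.

Call:
send_rows --motion '[{"x": 0,"y": 0,"z": 0,"rx": 0,"ry": 0,"rz": 0,"jaw": 4},{"x": 0,"y": 0,"z": 0,"rx": 0,"ry": 0,"rz": 0,"jaw": 4},{"x": 0,"y": 0,"z": -3,"rx": 0,"ry": 0,"rz": 0,"jaw": 4},{"x": 0,"y": 0,"z": -4,"rx": 0,"ry": 0,"rz": 0,"jaw": 4},{"x": 0,"y": 0,"z": -5,"rx": 0,"ry": 0,"rz": 0,"jaw": 8}]'

```text
clock: 4.75
tool_pos: [0.4517, 0.0047, 0.2299]
eef_rot: [0.0, 1.0, -0.001, -0.002]
contact_force: [1.4, -1.4, 0.3]
opening: 0.52
finger_force: 0.0
```

Call:
send_rows --motion '[{"x": -4,"y": 0,"z": -2.5,"rx": 0,"ry": 0,"rz": 0,"jaw": 8.8},{"x": -4,"y": 0,"z": -2.5,"rx": 0,"ry": 0,"rz": 0,"jaw": 8.8},{"x": -4,"y": -0.5,"z": -2.5,"rx": 0,"ry": 0,"rz": 0,"jaw": 8.8},{"x": -4,"y": -0.5,"z": -2.5,"rx": 0,"ry": 0,"rz": 0,"jaw": 8.8},{"x": -2.6,"y": 0,"z": 0,"rx": 0,"ry": 0,"rz": 0,"jaw": 8.8}]'

```text
clock: 5.25
tool_pos: [0.6428, -0.0063, 0.3329]
eef_rot: [0.002, 1.0, -0.001, 0.003]
contact_force: [0.6, 0.4, 0.4]
opening: 0.974
finger_force: 0.0
```

Call:
send_rows --motion '[{"x": 0,"y": 0,"z": 0,"rx": 0,"ry": 0,"rz": 0,"jaw": 8.8},{"x": 0,"y": 0,"z": 0,"rx": 0,"ry": 0,"rz": 0,"jaw": 8.8},{"x": 0,"y": 0,"z": 0,"rx": 0,"ry": 0,"rz": 0,"jaw": 8.8},{"x": 0,"y": 0,"z": 0,"rx": 0,"ry": 0,"rz": 0,"jaw": 8.8},{"x": 0,"y": 0,"z": 0,"rx": 0,"ry": 0,"rz": 0,"jaw": 8.8}]'

```text
clock: 5.75
tool_pos: [0.6383, -0.0043, 0.3298]
eef_rot: [0.0, 1.0, -0.0, -0.0]
contact_force: [0.6, 0.5, -0.1]
opening: 0.997
finger_force: 0.0
```

```bash
cat >> h.py <<'E'
def rims(s,z,show=None,amin=600):
    """yellow blobs -> rim circle on plane z: ray-cast blob outline, take hull; report bbox-free enclosing circle"""
    hsv=cv2.cvtColor(s["img"],cv2.COLOR_RGB2HSV); m=cv2.inRange(hsv,(25,120,60),(33,255,255))
    m=cv2.morphologyEx(m,cv2.MORPH_OPEN,np.ones((3,3)))
    m=cv2.morphologyEx(m,cv2.MORPH_CLOSE,np.ones((9,9)))
    cs,_=cv2.findContours(m,cv2.RETR_EXTERNAL,cv2.CHAIN_APPROX_NONE); out=[]
    E=np.array(s["extrinsics"])
    for c in cs:
        if cv2.contourArea(c)<amin: continue
        P=np.array([onz(s,u+.0,v+.0,z)[:2] for u,v in c[:,0]])
        # rim = outermost from camera nadir; keep far-side points, fit circle of r 32 mm (least squares, robust)
        from scipy.optimize import least_squares
        k=P.mean(0); d=k-E[:2,3]; d/=np.linalg.norm(d)
        for _ in range(4):
            q=P[((P-k)@d>0.0)]
            r=least_squares(lambda t:np.hypot(*(q-t).T)-.032,k,loss="soft_l1",f_scale=.001); k=r.x
        out.append((k.round(4),round(float(np.abs(r.fun).mean()*1e3),2),cv2.boundingRect(c)))
    return out,m
E
python3 - <<'E'
from h import *
s=snap("wrist"); save(s,"w2.png",k=1.5); st=get_state(); print(st["tool_pos"])
for r in rims(s,.155)[0]: print(*r)
print(*rims(snap("side"),.094)[0],sep="\n")
E
```

```text
[ 0.63849099 -0.00429794  0.32986065]
[0.6578 0.041 ] 0.53 (277, 163, 61, 64)
[ 0.6447 -0.0688] 4.35 (161, 151, 61, 64)
[0.5495 0.0597] 0.46 (297, 43, 70, 73)
[ 0.5317 -0.0552] 0.37 (166, 20, 71, 77)
(array([ 0.8767, -0.2804]), nan, (415, 238, 60, 52))
(array([0.6877, 0.1199]), 1.22, (292, 141, 32, 65))
(array([0.5675, 0.1412]), 1.71, (249, 140, 28, 68))
(array([0.6597, 0.7369]), 41.38, (235, 60, 40, 36))h.py:36: RuntimeWarning: Mean of empty slice.
  out.append((k.round(4),round(float(np.abs(r.fun).mean()*1e3),2),cv2.boundingRect(c)))
  ret = ret.dtype.type(ret / rcount)
```

View pics/w2.png

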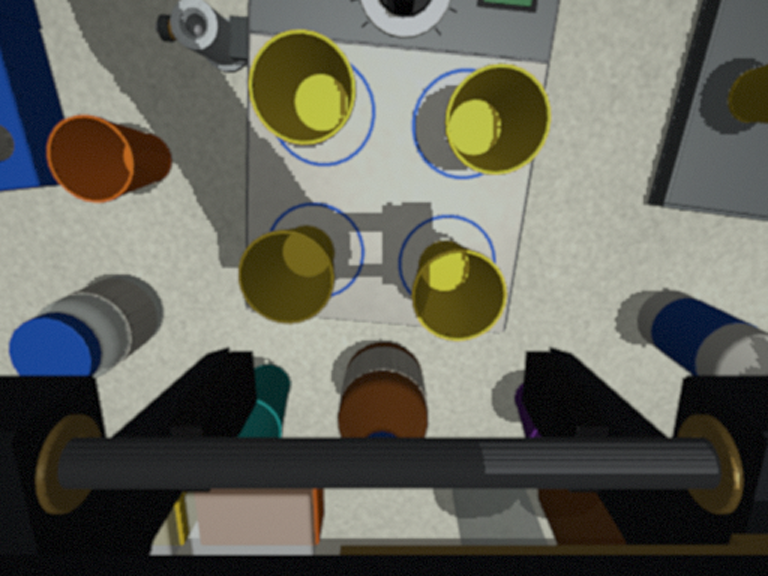

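The wrist view shows four clean rims. Three fitted to under 0.6 mm, and the fourth, in shadow, is centred at 1.5x (287,276). I'll grasp the near-left beaker at (0.5495, 0.0597) first.

Call:
send_rows --motion '[{"x": 3,"y": 2,"z": 0,"rx": 0,"ry": 0,"rz": 0,"jaw": 8.8},{"x": 3,"y": 2.2,"z": 2,"rx": 0,"ry": 0,"rz": 0,"jaw": 8.8},{"x": 2.9,"y": 2.2,"z": 4,"rx": 0,"ry": 0,"rz": 0,"jaw": 8.8},{"x": 0,"y": 0,"z": 4,"rx": 0,"ry": 0,"rz": 0,"jaw": 8.8},{"x": 0,"y": 0,"z": 3,"rx": 0,"ry": 0,"rz": 0,"jaw": 8.8}]'

```text
clock: 6.35
tool_pos: [0.5508, 0.0586, 0.2015]
eef_rot: [-0.001, 1.0, -0.0, -0.0]
contact_force: [0.9, -0.8, 0.8]
opening: 0.998
finger_force: 0.0
```

Call:
send_rows --motion '[{"x": 0,"y": 0,"z": 3,"rx": 0,"ry": 0,"rz": 0,"jaw": 8.8},{"x": 0,"y": 0,"z": 2.7,"rx": 0,"ry": 0,"rz": 0,"jaw": 8.8},{"x": 0,"y": 0,"z": 0,"rx": 0,"ry": 0,"rz": 0,"jaw": 7.5},{"x": 0,"y": 0,"z": 0,"rx": 0,"ry": 0,"rz": 0,"jaw": 6.5},{"x": 0,"y": 0,"z": 0,"rx": 0,"ry": 0,"rz": 0,"jaw": 5.5}]' --grip_force 10

```text
clock: 6.85
tool_pos: [0.5533, 0.0588, 0.1473]
eef_rot: [0.0, 1.0, 0.0, 0.001]
contact_force: [-0.4, 0.2, 0.0]
opening: 0.752
finger_force: 0.1
```

Call:
send_rows --motion '[{"x": 0,"y": 0,"z": 0,"rx": 0,"ry": 0,"rz": 0,"jaw": 5.5},{"x": 0,"y": 0,"z": 0,"rx": 0,"ry": 0,"rz": 0,"jaw": 5.5},{"x": 0,"y": 0,"z": -2,"rx": 0,"ry": 0,"rz": 0,"jaw": 5.5},{"x": 0,"y": 0,"z": -2,"rx": 0,"ry": 0,"rz": 0,"jaw": 5.5},{"x": 0,"y": 0,"z": 0,"rx": 0,"ry": 0,"rz": 0,"jaw": 5.5}]'

```text
clock: 7.35
tool_pos: [0.5538, 0.0588, 0.1882]
eef_rot: [0.001, 1.0, 0.001, 0.002]
contact_force: [0.3, 0.3, -1.2]
opening: 0.7
finger_force: 10.0
```

```bash
python3 - <<'E'
from h import *
s=load("wrist");print("b4",onz(s,287/1.5,276/1.5,.155), "holder top",onz(s,196/1.5,24/1.5,.078))
st=get_state(); print(st["tool_pos"],st["contact_force"],st["opening"],st["finger_force"])
E
```

```text
b4 [ 0.64571802 -0.07126425  0.155     ] holder top [ 0.47947312 -0.14220006  0.078     ]
[0.55377958 0.05881593 0.18822657] [ 0.25289629  0.29728077 -1.19430095] 0.6997681862162222 9.97281126242342
```

Call:
send_rows --motion '[{"x": 0,"y": 0,"z": -3.5,"rx": 0,"ry": 0,"rz": 0,"jaw": 5.5},{"x": 0,"y": 0,"z": -3.5,"rx": 0,"ry": 0,"rz": 0,"jaw": 5.5},{"x": -1,"y": 3,"z": -3,"rx": 0,"ry": 0,"rz": 0,"jaw": 5.5},{"x": -1,"y": 3,"z": -2,"rx": 0,"ry": 0,"rz": 0,"jaw": 5.5},{"x": -1,"y": 3,"z": -2,"rx": 0,"ry": 0,"rz": 0,"jaw": 5.5}]'

```text
clock: 7.85
tool_pos: [0.5826, 0.1486, 0.3264]
eef_rot: [0.001, 1.0, -0.0, 0.0]
contact_force: [0.0, -0.7, -1.0]
opening: 0.699
finger_force: 10.0
```

Call:
send_rows --motion '[{"x": -1,"y": 3.5,"z": 0,"rx": 0,"ry": 0,"rz": 0,"jaw": 5.5},{"x": -1,"y": 3.5,"z": 0,"rx": 0,"ry": 0,"rz": 0,"jaw": 5.5},{"x": -1,"y": 3.5,"z": 0,"rx": 0,"ry": 0,"rz": 0,"jaw": 5.5},{"x": -1,"y": 3.5,"z": 0,"rx": 0,"ry": 0,"rz": 0,"jaw": 5.5},{"x": 0,"y": 2,"z": 0,"rx": 0,"ry": 0,"rz": 0,"jaw": 5.5}]'

```text
clock: 8.35
tool_pos: [0.6223, 0.3111, 0.3242]
eef_rot: [-0.0, 1.0, 0.0, -0.0]
contact_force: [-0.6, 0.2, -0.4]
opening: 0.696
finger_force: 10.0
```

Call:
send_rows --motion '[{"x": 0,"y": 0,"z": 0,"rx": 0,"ry": 0,"rz": 0,"jaw": 5.5},{"x": 0,"y": 0,"z": 0,"rx": 0,"ry": 0,"rz": 0,"jaw": 5.5},{"x": 0,"y": 0,"z": 0,"rx": 0,"ry": 0,"rz": 0,"jaw": 5.5},{"x": 0,"y": 0,"z": 0,"rx": 0,"ry": 0,"rz": 0,"jaw": 5.5},{"x": 0,"y": 0,"z": 0,"rx": 0,"ry": 0,"rz": 0,"jaw": 5.5}]'

```text
clock: 8.85
tool_pos: [0.6229, 0.3068, 0.3259]
eef_rot: [0.001, 1.0, -0.0, 0.0]
contact_force: [0.5, 0.5, -0.1]
opening: 0.698
finger_force: 10.0
```

```bash
python3 - <<'E'
from h import *
s=snap("wrist"); save(s,"w3.png",k=1.5); st=get_state(); print(st["tool_pos"],st["contact_force"],st["finger_force"])
for r in rims(s,.094)[0]: print(*r)
E
```

```text
[0.62280272 0.30713467 0.32594704] [-0.05806903 -0.12773231 -0.36118855] 9.972225857308104
[0.6839 0.0219] 6.73 (0, 175, 66, 68)
[0.7667 0.3088] 25.37 (187, 170, 145, 122)
[0.6289 0.5731] 7.27 (467, 131, 45, 75)
[0.4834 0.3971] 1.13 (315, 0, 64, 65)
```

View pics/w3.png

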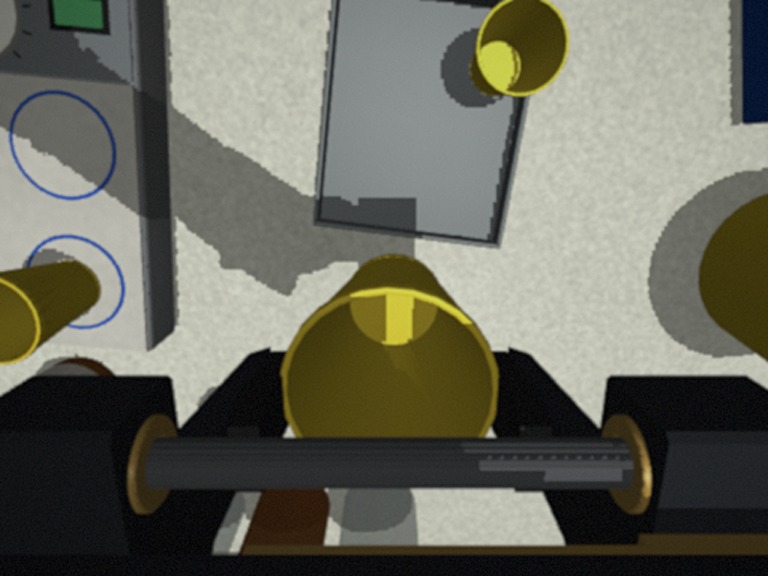

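The base has already been knocked: its rim is now near (0.483, 0.397), at 1.5x (525,47) by the tray's long edge, and the held beaker hangs upright. I'll move over for a centred view.

Call:
send_rows --motion '[{"x": 1.5,"y": 3,"z": 0,"rx": 0,"ry": 0,"rz": 0,"jaw": 5.5},{"x": 1.5,"y": 3,"z": 0,"rx": 0,"ry": 0,"rz": 0,"jaw": 5.5},{"x": 1.5,"y": 3,"z": 0,"rx": 0,"ry": 0,"rz": 0,"jaw": 5.5},{"x": 0,"y": 0,"z": 0,"rx": 0,"ry": 0,"rz": 0,"jaw": 5.5},{"x": 0,"y": 0,"z": 0,"rx": 0,"ry": 0,"rz": 0,"jaw": 5.5}]'

```text
clock: 9.4
tool_pos: [0.5771, 0.3987, 0.3259]
eef_rot: [-0.0, 1.0, -0.0, 0.0]
contact_force: [0.1, 0.1, -0.5]
opening: 0.695
finger_force: 10.0
```

```bash
python3 - <<'E'
from h import *
s=snap("wrist"); save(s,"w4.png",(90,0,420,260),2); st=get_state(); print(st["tool_pos"],st["contact_force"],st["finger_force"])
for r in rims(s,.094)[0]: print(*r)
E
```

```text
[0.57821038 0.39733937 0.32574406] [-0.13302514 -0.08363815 -1.16291787] 9.971556163520745
[0.7211 0.3993] 25.53 (187, 171, 145, 121)
[0.6053 0.6401] 17.53 (400, 160, 112, 89)
[0.4835 0.3982] 0.61 (229, 45, 60, 64)
```

View pics/w4.png

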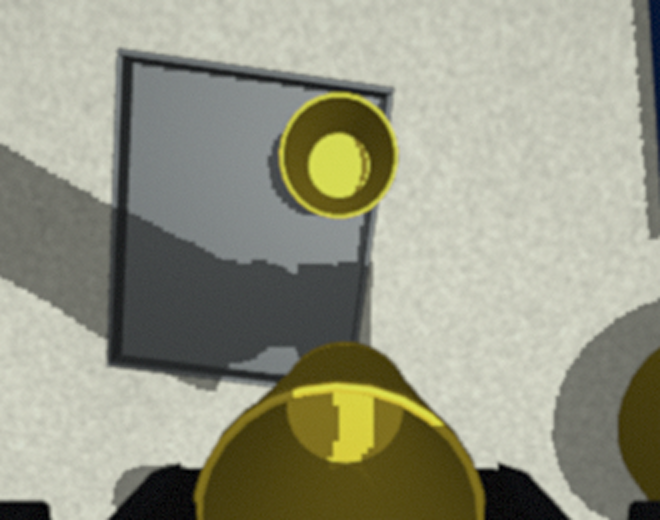

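Base rim is at (0.4835, 0.3982), upright and inside the tray. I'll check the held beaker's offset in the tool first.

```bash
python3 - <<'E'
from h import *
s=load("wrist"); t=np.array([.5782,.3973])
for v in (191,192): print(onz(s,260,v,.3257+.0077)[:2]-t)
E
```

```text
[-0.03665786  0.0016147 ]
[-0.03623362  0.00161538]
```

Call:
send_rows --motion '[{"x": 3,"y": 0,"z": 0,"rx": 0,"ry": 0,"rz": 0,"jaw": 5.5},{"x": 3,"y": 0,"z": 1,"rx": 0,"ry": 0,"rz": 0,"jaw": 5.5},{"x": 3,"y": 0.1,"z": 3,"rx": 0,"ry": 0,"rz": 0,"jaw": 5.5},{"x": 0,"y": 0,"z": 3,"rx": 0,"ry": 0,"rz": 0,"jaw": 5.5},{"x": 0,"y": 0,"z": 3,"rx": 0,"ry": 0,"rz": 0,"jaw": 5.5}]'

```text
clock: 9.95
tool_pos: [0.4884, 0.3977, 0.2254]
eef_rot: [0.001, 1.0, -0.0, 0.001]
contact_force: [1.7, -0.0, -0.0]
opening: 0.694
finger_force: 10.0
```

Call:
send_rows --motion '[{"x": 0,"y": 0,"z": 2,"rx": 0,"ry": 0,"rz": 0,"jaw": 5.5},{"x": 0,"y": 0,"z": 1,"rx": 0,"ry": 0,"rz": 0,"jaw": 5.5},{"x": 0,"y": 0,"z": 0.5,"rx": 0,"ry": 0,"rz": 0,"jaw": 5.5},{"x": 0,"y": 0,"z": 0,"rx": 0,"ry": 0,"rz": 0,"jaw": 5.5},{"x": 0,"y": 0,"z": 0,"rx": 0,"ry": 0,"rz": 0,"jaw": 5.5}]'

```text
clock: 10.45
tool_pos: [0.4882, 0.3997, 0.1918]
eef_rot: [0.001, 1.0, 0.001, 0.001]
contact_force: [0.2, 0.7, -0.9]
opening: 0.694
finger_force: 10.0
```

Call:
send_rows --motion '[{"x": 0,"y": -0.1,"z": 1.5,"rx": 0,"ry": 0,"rz": 0,"jaw": 5.5},{"x": 0,"y": 0,"z": 1.5,"rx": 0,"ry": 0,"rz": 0,"jaw": 5.5},{"x": 0,"y": 0,"z": 1.5,"rx": 0,"ry": 0,"rz": 0,"jaw": 5.5},{"x": 0,"y": 0,"z": 1,"rx": 0,"ry": 0,"rz": 0,"jaw": 5.5},{"x": 0,"y": 0,"z": 0,"rx": 0,"ry": 0,"rz": 0,"jaw": 5.5}]'

```text
clock: 10.95
tool_pos: [0.4867, 0.3973, 0.1334]
eef_rot: [0.0, 1.0, -0.001, -0.001]
contact_force: [0.2, 0.5, -0.5]
opening: 0.695
finger_force: 10.0
```

Call:
send_rows --motion '[{"x": 0,"y": 0,"z": 0.5,"rx": 0,"ry": 0,"rz": 0,"jaw": 5.5},{"x": 0,"y": 0,"z": 0.4,"rx": 0,"ry": 0,"rz": 0,"jaw": 5.5},{"x": 0,"y": 0,"z": 0.3,"rx": 0,"ry": 0,"rz": 0,"jaw": 5.5},{"x": 0,"y": 0,"z": 0,"rx": 0,"ry": 0,"rz": 0,"jaw": 5.5},{"x": 0,"y": 0,"z": 0,"rx": 0,"ry": 0,"rz": 0,"jaw": 5.5}]'

```text
clock: 11.45
tool_pos: [0.4876, 0.3982, 0.1239]
eef_rot: [0.0, 1.0, -0.0, 0.0]
contact_force: [-0.3, -0.6, -1.6]
opening: 0.699
finger_force: 10.0
```

```bash
python3 - <<'E'
from h import *
st=get_state(); print(st["tool_pos"],st["contact_force"],st["moment"],st["opening"])
E
```

```text
[0.48756635 0.39820893 0.12385236] [-0.25978893 -0.57078156 -1.60710339] [-0.10667901 -0.06357105 -0.02452871] 0.6989780447500833
```

Call:
send_rows --motion '[{"x": 0,"y": 0,"z": 0.2,"rx": 0,"ry": 0,"rz": 0,"jaw": 5.5},{"x": 0,"y": 0,"z": 0.2,"rx": 0,"ry": 0,"rz": 0,"jaw": 5.5},{"x": 0,"y": 0,"z": 0.2,"rx": 0,"ry": 0,"rz": 0,"jaw": 5.5},{"x": 0,"y": 0,"z": 0,"rx": 0,"ry": 0,"rz": 0,"jaw": 5.5},{"x": 0,"y": 0,"z": 0,"rx": 0,"ry": 0,"rz": 0,"jaw": 5.5}]' --grip_force 5

```text
clock: 11.95
tool_pos: [0.4875, 0.3982, 0.1176]
eef_rot: [0.0, 1.0, -0.0, -0.0]
contact_force: [-0.2, -1.4, 0.0]
opening: 0.701
finger_force: 5.0
```

Call:
send_rows --motion '[{"x": 0,"y": 0,"z": 0.1,"rx": 0,"ry": 0,"rz": 0,"jaw": 5.5},{"x": 0,"y": 0,"z": 0.1,"rx": 0,"ry": 0,"rz": 0,"jaw": 5.5},{"x": 0,"y": 0,"z": 0,"rx": 0,"ry": 0,"rz": 0,"jaw": 5.5},{"x": 0,"y": 0,"z": 0,"rx": 0,"ry": 0,"rz": 0,"jaw": 5.5},{"x": 0,"y": 0,"z": 0,"rx": 0,"ry": 0,"rz": 0,"jaw": 5.5}]'

```text
clock: 12.45
tool_pos: [0.4875, 0.3985, 0.1158]
eef_rot: [0.0, 1.0, 0.0, 0.0]
contact_force: [0.5, -0.5, -0.3]
opening: 0.702
finger_force: 5.0
```

Call:
send_rows --motion '[{"x": 0,"y": 0,"z": 0.1,"rx": 0,"ry": 0,"rz": 0,"jaw": 5.5},{"x": 0,"y": 0,"z": 0.1,"rx": 0,"ry": 0,"rz": 0,"jaw": 5.5},{"x": 0,"y": 0,"z": 0,"rx": 0,"ry": 0,"rz": 0,"jaw": 5.5},{"x": 0,"y": 0,"z": 0,"rx": 0,"ry": 0,"rz": 0,"jaw": 5.5},{"x": 0,"y": 0,"z": 0,"rx": 0,"ry": 0,"rz": 0,"jaw": 5.5}]'

```text
clock: 12.95
tool_pos: [0.4875, 0.3988, 0.114]
eef_rot: [0.0, 1.0, 0.0, 0.0]
contact_force: [-0.5, 0.2, 3.4]
opening: 0.698
finger_force: 4.8
```

```bash
python3 - <<'E'
from h import *
s=snap("side"); save(s,"s1.png",(190,60,350,180),5)
f,cx,cy=K(s)
for z in (.094,.124,.13): print(z,proj(s,[.4835,.3982,z]))
E
```

```text
0.094 (np.float64(219.62599649363656), np.float64(104.96316501061074))
0.124 (np.float64(219.31091925729123), np.float64(96.84836285740548))
0.13 (np.float64(219.24670008110365), np.float64(95.19440043457672))
```

View pics/s1.png

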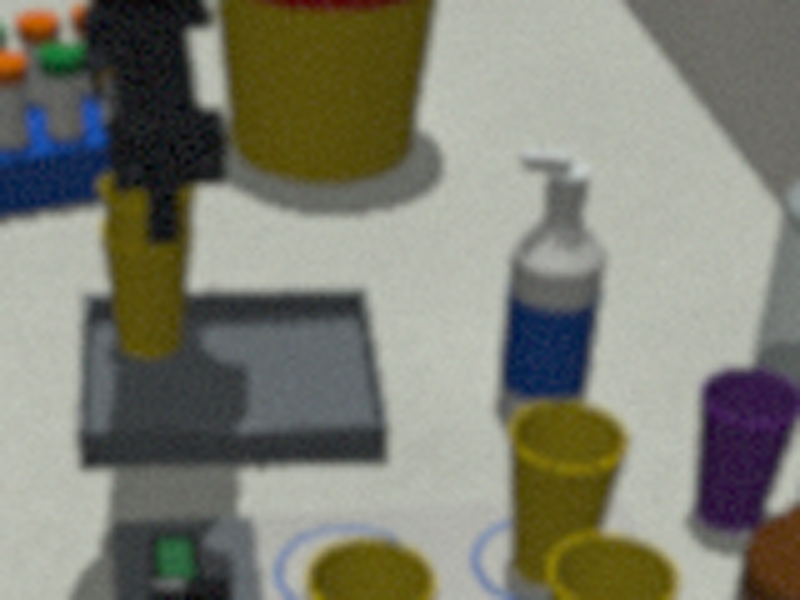

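A 3.4 N contact with the beaker visibly nested in the base means it's seated. I'll release it and go for the next, at (0.658, 0.041).

Call:
send_rows --motion '[{"x": 0,"y": 0,"z": 0,"rx": 0,"ry": 0,"rz": 0,"jaw": 7.5},{"x": 0,"y": 0,"z": 0,"rx": 0,"ry": 0,"rz": 0,"jaw": 8.8},{"x": 0,"y": 0,"z": 0,"rx": 0,"ry": 0,"rz": 0,"jaw": 8.8},{"x": 0,"y": 0,"z": -2,"rx": 0,"ry": 0,"rz": 0,"jaw": 8.8},{"x": 0,"y": 0,"z": -3.5,"rx": 0,"ry": 0,"rz": 0,"jaw": 8.8}]'

```text
clock: 13.5
tool_pos: [0.4865, 0.3965, 0.1668]
eef_rot: [0.0, 1.0, -0.002, -0.002]
contact_force: [1.4, -0.2, 0.2]
opening: 1.0
finger_force: 0.0
```

Call:
send_rows --motion '[{"x": 0,"y": 0,"z": -4,"rx": 0,"ry": 0,"rz": 0,"jaw": 8.8},{"x": 0,"y": 0,"z": -4.5,"rx": 0,"ry": 0,"rz": 0,"jaw": 8.8},{"x": -1.8,"y": -3.5,"z": -1.5,"rx": 0,"ry": 0,"rz": 0,"jaw": 8.8},{"x": -1.8,"y": -3.5,"z": 0,"rx": 0,"ry": 0,"rz": 0,"jaw": 8.8},{"x": -1.8,"y": -3.5,"z": 0,"rx": 0,"ry": 0,"rz": 0,"jaw": 8.8}]'

```text
clock: 14.0
tool_pos: [0.5422, 0.2922, 0.2695]
eef_rot: [0.0, 1.0, 0.0, 0.001]
contact_force: [0.2, -1.6, -0.2]
opening: 1.002
finger_force: 0.0
```

Call:
send_rows --motion '[{"x": -1.8,"y": -3.8,"z": 0,"rx": 0,"ry": 0,"rz": 0,"jaw": 8.8},{"x": -1.8,"y": -3.8,"z": 0,"rx": 0,"ry": 0,"rz": 0,"jaw": 8.8},{"x": -1.8,"y": -3.8,"z": 0,"rx": 0,"ry": 0,"rz": 0,"jaw": 8.8},{"x": -1.8,"y": -3.8,"z": 0,"rx": 0,"ry": 0,"rz": 0,"jaw": 8.8},{"x": -1.8,"y": -3.8,"z": 0,"rx": 0,"ry": 0,"rz": 0,"jaw": 8.8}]'

```text
clock: 14.5
tool_pos: [0.6317, 0.1012, 0.2686]
eef_rot: [0.0, 1.0, -0.0, -0.0]
contact_force: [-0.6, 0.5, 0.2]
opening: 0.999
finger_force: 0.0
```

Call:
send_rows --motion '[{"x": -1.3,"y": -3.2,"z": 0,"rx": 0,"ry": 0,"rz": 0,"jaw": 8.8},{"x": -1.3,"y": -3.2,"z": 0,"rx": 0,"ry": 0,"rz": 0,"jaw": 8.8},{"x": 0,"y": 0,"z": 0,"rx": 0,"ry": 0,"rz": 0,"jaw": 8.8},{"x": 0,"y": 0,"z": 0,"rx": 0,"ry": 0,"rz": 0,"jaw": 8.8},{"x": 0,"y": 0,"z": 0,"rx": 0,"ry": 0,"rz": 0,"jaw": 8.8}]'

```text
clock: 15.0
tool_pos: [0.6566, 0.041, 0.2688]
eef_rot: [-0.001, 1.0, 0.001, -0.0]
contact_force: [-0.1, 0.5, 1.2]
opening: 0.996
finger_force: 0.0
```

Call:
send_rows --motion '[{"x": 0,"y": 0,"z": 3.5,"rx": 0,"ry": 0,"rz": 0,"jaw": 8.8},{"x": 0,"y": 0,"z": 3.5,"rx": 0,"ry": 0,"rz": 0,"jaw": 8.8},{"x": -0.1,"y": 0,"z": 3,"rx": 0,"ry": 0,"rz": 0,"jaw": 8.8},{"x": 0,"y": 0,"z": 2.2,"rx": 0,"ry": 0,"rz": 0,"jaw": 8.8},{"x": 0,"y": 0,"z": 0,"rx": 0,"ry": 0,"rz": 0,"jaw": 7.5}]' --grip_force 10

```text
clock: 15.5
tool_pos: [0.6556, 0.0404, 0.1438]
eef_rot: [-0.001, 1.0, -0.0, -0.003]
contact_force: [0.4, -0.2, -0.3]
opening: 0.932
finger_force: 0.0
```

Call:
send_rows --motion '[{"x": 0,"y": 0,"z": 0,"rx": 0,"ry": 0,"rz": 0,"jaw": 6.5},{"x": 0,"y": 0,"z": 0,"rx": 0,"ry": 0,"rz": 0,"jaw": 5.5},{"x": 0,"y": 0,"z": 0,"rx": 0,"ry": 0,"rz": 0,"jaw": 5.5},{"x": 0,"y": 0,"z": 0,"rx": 0,"ry": 0,"rz": 0,"jaw": 5.5},{"x": 0,"y": 0,"z": 0,"rx": 0,"ry": 0,"rz": 0,"jaw": 5.5}]'

```text
clock: 16.0
tool_pos: [0.6593, 0.0402, 0.1486]
eef_rot: [0.0, 1.0, 0.001, 0.002]
contact_force: [0.4, 1.6, 5.7]
opening: 0.696
finger_force: 10.0
```

Call:
send_rows --motion '[{"x": 0,"y": 0,"z": -3,"rx": 0,"ry": 0,"rz": 0,"jaw": 5.5},{"x": 0,"y": 0,"z": -4,"rx": 0,"ry": 0,"rz": 0,"jaw": 5.5},{"x": 0,"y": 0,"z": -4,"rx": 0,"ry": 0,"rz": 0,"jaw": 5.5},{"x": 0,"y": 0,"z": -4,"rx": 0,"ry": 0,"rz": 0,"jaw": 5.5},{"x": 0.6,"y": 3,"z": -3,"rx": 0,"ry": 0,"rz": 0,"jaw": 5.5}]'

```text
clock: 16.5
tool_pos: [0.6539, 0.0634, 0.3289]
eef_rot: [0.005, 1.0, -0.002, 0.001]
contact_force: [0.9, 0.6, -0.7]
opening: 0.694
finger_force: 10.2
```

Call:
send_rows --motion '[{"x": 0.8,"y": 3.6,"z": 0,"rx": 0,"ry": 0,"rz": 0,"jaw": 5.5},{"x": 0.8,"y": 3.6,"z": 0,"rx": 0,"ry": 0,"rz": 0,"jaw": 5.5},{"x": 0.8,"y": 3.6,"z": 0,"rx": 0,"ry": 0,"rz": 0,"jaw": 5.5},{"x": 0.8,"y": 3.6,"z": 0,"rx": 0,"ry": 0,"rz": 0,"jaw": 5.5},{"x": 0.8,"y": 3.6,"z": 0,"rx": 0,"ry": 0,"rz": 0,"jaw": 5.5}]'

```text
clock: 17.0
tool_pos: [0.6119, 0.25, 0.3268]
eef_rot: [0.001, 1.0, -0.0, -0.0]
contact_force: [-0.1, -1.1, 0.2]
opening: 0.696
finger_force: 10.2
```

Call:
send_rows --motion '[{"x": 0.8,"y": 3.6,"z": 0,"rx": 0,"ry": 0,"rz": 0,"jaw": 5.5},{"x": 0.8,"y": 3.6,"z": 0,"rx": 0,"ry": 0,"rz": 0,"jaw": 5.5},{"x": 0.8,"y": 3.6,"z": 0,"rx": 0,"ry": 0,"rz": 0,"jaw": 5.5},{"x": 0.8,"y": 3.6,"z": 0,"rx": 0,"ry": 0,"rz": 0,"jaw": 5.5},{"x": 0,"y": 0,"z": 0,"rx": 0,"ry": 0,"rz": 0,"jaw": 5.5}]'

```text
clock: 17.5
tool_pos: [0.576, 0.3998, 0.3266]
eef_rot: [-0.004, 1.0, 0.002, -0.002]
contact_force: [-1.6, 0.3, -1.3]
opening: 0.696
finger_force: 10.2
```

Call:
send_rows --motion '[{"x": 0,"y": 0,"z": 0,"rx": 0,"ry": 0,"rz": 0,"jaw": 5.5},{"x": 0,"y": 0,"z": 0,"rx": 0,"ry": 0,"rz": 0,"jaw": 5.5},{"x": 0,"y": 0,"z": 0,"rx": 0,"ry": 0,"rz": 0,"jaw": 5.5},{"x": 0,"y": 0,"z": 0,"rx": 0,"ry": 0,"rz": 0,"jaw": 5.5},{"x": 0,"y": 0,"z": 0,"rx": 0,"ry": 0,"rz": 0,"jaw": 5.5}]'

```text
clock: 18.0
tool_pos: [0.581, 0.3924, 0.3269]
eef_rot: [0.001, 1.0, -0.0, 0.0]
contact_force: [-0.1, 0.8, -1.5]
opening: 0.697
finger_force: 10.2
```

```bash
cat >> h.py <<'E'
def look(ztop,dz=.009):
    """stack rim at height ztop, and held rim's near edge vs TCP"""
    s=snap("wrist"); st=get_state(); t=st["tool_pos"]; o,m=rims(s,ztop)
    print("tcp",t.round(4),"f",st["contact_force"].round(1),"open",round(st["opening"],3))
    for r in o: print(*r)
    hsv=cv2.cvtColor(s["img"],cv2.COLOR_RGB2HSV); c=cv2.inRange(hsv,(25,120,150),(33,255,255))[:,245:275]
    rows=np.where(c.sum(1)>255*10)[0]; rows=rows[rows>150]
    if len(rows): print("held centre dx (mm) if rim", ((onz(s,260,rows[0],t[2]+dz)[0]-t[0]+.032)*1e3).round(1), rows[0])
    return s
E
python3 - <<'E'
from h import *
s=look(.124)
E
```

```text
tcp [0.5809 0.3926 0.3268] f [-0.8 -0.6 -0.4] open 0.691
[0.7063 0.394 ] 23.31 (189, 175, 142, 117)
[0.5995 0.6125] 16.08 (404, 157, 108, 92)
[0.4828 0.3982] 0.5 (233, 36, 65, 69)
held centre dx (mm) if rim 0.4 201
```

Call:
send_rows --motion '[{"x": 3.2,"y": 0.2,"z": 0,"rx": 0,"ry": 0,"rz": 0,"jaw": 5.5},{"x": 3.3,"y": 0.2,"z": 1,"rx": 0,"ry": 0,"rz": 0,"jaw": 5.5},{"x": 3.3,"y": 0.2,"z": 3,"rx": 0,"ry": 0,"rz": 0,"jaw": 5.5},{"x": 0,"y": 0,"z": 3,"rx": 0,"ry": 0,"rz": 0,"jaw": 5.5},{"x": 0,"y": 0,"z": 3,"rx": 0,"ry": 0,"rz": 0,"jaw": 5.5}]'

```text
clock: 18.55
tool_pos: [0.4817, 0.3996, 0.2266]
eef_rot: [-0.001, 1.0, 0.0, 0.001]
contact_force: [1.1, -0.2, -1.7]
opening: 0.696
finger_force: 10.2
```

Call:
send_rows --motion '[{"x": 0,"y": 0,"z": 0,"rx": 0,"ry": 0,"rz": 0,"jaw": 5.5},{"x": 0,"y": 0,"z": 0,"rx": 0,"ry": 0,"rz": 0,"jaw": 5.5},{"x": 0,"y": 0,"z": 0,"rx": 0,"ry": 0,"rz": 0,"jaw": 5.5},{"x": 0,"y": 0,"z": 0,"rx": 0,"ry": 0,"rz": 0,"jaw": 5.5},{"x": 0,"y": 0,"z": 0,"rx": 0,"ry": 0,"rz": 0,"jaw": 5.5}]'

```text
clock: 19.05
tool_pos: [0.483, 0.3999, 0.228]
eef_rot: [0.001, 1.0, 0.001, 0.001]
contact_force: [-0.3, -0.6, -1.0]
opening: 0.694
finger_force: 10.2
```

Call:
send_rows --motion '[{"x": 0,"y": -0.15,"z": 1.5,"rx": 0,"ry": 0,"rz": 0,"jaw": 5.5},{"x": 0,"y": 0,"z": 2,"rx": 0,"ry": 0,"rz": 0,"jaw": 5.5},{"x": 0,"y": 0,"z": 2,"rx": 0,"ry": 0,"rz": 0,"jaw": 5.5},{"x": 0,"y": 0,"z": 1.5,"rx": 0,"ry": 0,"rz": 0,"jaw": 5.5},{"x": 0,"y": 0,"z": 0,"rx": 0,"ry": 0,"rz": 0,"jaw": 5.5}]'

```text
clock: 19.55
tool_pos: [0.4821, 0.3969, 0.1551]
eef_rot: [0.0, 1.0, -0.001, -0.001]
contact_force: [0.3, -0.6, -0.4]
opening: 0.696
finger_force: 10.2
```

Call:
send_rows --motion '[{"x": 0,"y": 0,"z": 0.2,"rx": 0,"ry": 0,"rz": 0,"jaw": 5.5},{"x": 0,"y": 0,"z": 0.2,"rx": 0,"ry": 0,"rz": 0,"jaw": 5.5},{"x": 0,"y": 0,"z": 0.2,"rx": 0,"ry": 0,"rz": 0,"jaw": 5.5},{"x": 0,"y": 0,"z": 0,"rx": 0,"ry": 0,"rz": 0,"jaw": 5.5},{"x": 0,"y": 0,"z": 0,"rx": 0,"ry": 0,"rz": 0,"jaw": 5.5}]' --grip_force 5

```text
clock: 20.05
tool_pos: [0.4826, 0.3979, 0.151]
eef_rot: [0.0, 1.0, 0.0, 0.0]
contact_force: [0.1, 0.2, -1.0]
opening: 0.703
finger_force: 5.3
```

Call:
send_rows --motion '[{"x": 0,"y": 0,"z": 0.1,"rx": 0,"ry": 0,"rz": 0,"jaw": 5.5},{"x": 0,"y": 0,"z": 0.1,"rx": 0,"ry": 0,"rz": 0,"jaw": 5.5},{"x": 0,"y": 0,"z": 0,"rx": 0,"ry": 0,"rz": 0,"jaw": 5.5},{"x": 0,"y": 0,"z": 0,"rx": 0,"ry": 0,"rz": 0,"jaw": 5.5},{"x": 0,"y": 0,"z": 0,"rx": 0,"ry": 0,"rz": 0,"jaw": 5.5}]'

```text
clock: 20.55
tool_pos: [0.4825, 0.3978, 0.1487]
eef_rot: [0.0, 1.0, -0.0, 0.0]
contact_force: [-0.1, -0.4, 1.1]
opening: 0.701
finger_force: 5.3
```

Call:
send_rows --motion '[{"x": 0,"y": 0,"z": 0.1,"rx": 0,"ry": 0,"rz": 0,"jaw": 5.5},{"x": 0,"y": 0,"z": 0.1,"rx": 0,"ry": 0,"rz": 0,"jaw": 5.5},{"x": 0,"y": 0,"z": 0,"rx": 0,"ry": 0,"rz": 0,"jaw": 5.5},{"x": 0,"y": 0,"z": 0,"rx": 0,"ry": 0,"rz": 0,"jaw": 5.5},{"x": 0,"y": 0,"z": 0,"rx": 0,"ry": 0,"rz": 0,"jaw": 5.5}]'

```text
clock: 21.05
tool_pos: [0.4826, 0.3977, 0.1468]
eef_rot: [0.0, 1.0, -0.0, 0.0]
contact_force: [0.3, -1.1, 1.8]
opening: 0.703
finger_force: 5.4
```

Contact is at the expected height, so I'll release and go to the third, at (0.532, -0.055).

Call:
send_rows --motion '[{"x": 0,"y": 0,"z": 0,"rx": 0,"ry": 0,"rz": 0,"jaw": 7.5},{"x": 0,"y": 0,"z": 0,"rx": 0,"ry": 0,"rz": 0,"jaw": 8.8},{"x": 0,"y": 0,"z": 0,"rx": 0,"ry": 0,"rz": 0,"jaw": 8.8},{"x": 0,"y": 0,"z": -2,"rx": 0,"ry": 0,"rz": 0,"jaw": 8.8},{"x": 0,"y": 0,"z": -3.5,"rx": 0,"ry": 0,"rz": 0,"jaw": 8.8}]'

```text
clock: 21.55
tool_pos: [0.4815, 0.3966, 0.2001]
eef_rot: [0.0, 1.0, -0.002, -0.002]
contact_force: [0.5, 0.0, 0.1]
opening: 1.0
finger_force: 0.0
```

Call:
send_rows --motion '[{"x": 0,"y": 0,"z": -4,"rx": 0,"ry": 0,"rz": 0,"jaw": 8.8},{"x": 0,"y": 0,"z": -3,"rx": 0,"ry": 0,"rz": 0,"jaw": 8.8},{"x": -0.4,"y": -3.5,"z": 0,"rx": 0,"ry": 0,"rz": 0,"jaw": 8.8},{"x": -0.4,"y": -3.5,"z": 0,"rx": 0,"ry": 0,"rz": 0,"jaw": 8.8},{"x": -0.4,"y": -3.5,"z": 0,"rx": 0,"ry": 0,"rz": 0,"jaw": 8.8}]'

```text
clock: 22.05
tool_pos: [0.4944, 0.292, 0.272]
eef_rot: [-0.0, 1.0, 0.0, 0.0]
contact_force: [-0.3, -0.3, 0.1]
opening: 0.996
finger_force: 0.0
```

Call:
send_rows --motion '[{"x": -0.4,"y": -3.5,"z": 0,"rx": 0,"ry": 0,"rz": 0,"jaw": 8.8},{"x": -0.4,"y": -3.5,"z": 0,"rx": 0,"ry": 0,"rz": 0,"jaw": 8.8},{"x": -0.4,"y": -3.5,"z": 0,"rx": 0,"ry": 0,"rz": 0,"jaw": 8.8},{"x": -0.4,"y": -3.5,"z": 0,"rx": 0,"ry": 0,"rz": 0,"jaw": 8.8},{"x": -0.4,"y": -3.5,"z": 0,"rx": 0,"ry": 0,"rz": 0,"jaw": 8.8}]'

```text
clock: 22.55
tool_pos: [0.5143, 0.1166, 0.2719]
eef_rot: [0.0, 1.0, 0.0, 0.0]
contact_force: [0.4, 0.2, 0.8]
opening: 1.0
finger_force: 0.0
```

Call:
send_rows --motion '[{"x": -0.4,"y": -3.5,"z": 0,"rx": 0,"ry": 0,"rz": 0,"jaw": 8.8},{"x": -0.4,"y": -3.5,"z": 0,"rx": 0,"ry": 0,"rz": 0,"jaw": 8.8},{"x": -0.4,"y": -3.5,"z": 0,"rx": 0,"ry": 0,"rz": 0,"jaw": 8.8},{"x": -0.4,"y": -3.5,"z": 0,"rx": 0,"ry": 0,"rz": 0,"jaw": 8.8},{"x": 0,"y": -3.3,"z": 0,"rx": 0,"ry": 0,"rz": 0,"jaw": 8.8}]'

```text
clock: 23.05
tool_pos: [0.5306, -0.0567, 0.2718]
eef_rot: [0.001, 1.0, 0.0, 0.0]
contact_force: [0.1, 0.9, -0.3]
opening: 0.996
finger_force: 0.0
```

Call:
send_rows --motion '[{"x": 0,"y": 0,"z": 0,"rx": 0,"ry": 0,"rz": 0,"jaw": 8.8},{"x": 0,"y": 0,"z": 0,"rx": 0,"ry": 0,"rz": 0,"jaw": 8.8},{"x": 0,"y": 0,"z": 0,"rx": 0,"ry": 0,"rz": 0,"jaw": 8.8},{"x": 0,"y": 0,"z": 0,"rx": 0,"ry": 0,"rz": 0,"jaw": 8.8},{"x": 0,"y": 0,"z": 0,"rx": 0,"ry": 0,"rz": 0,"jaw": 8.8}]'

```text
clock: 23.55
tool_pos: [0.5302, -0.0539, 0.2719]
eef_rot: [-0.001, 1.0, 0.0, 0.0]
contact_force: [-0.0, 0.3, 0.1]
opening: 1.0
finger_force: 0.0
```

```bash
python3 - <<'E'
from h import *
s=look(.155); st=get_state();print(st["q"].round(2))
E
```

```text
tcp [ 0.5302 -0.0542  0.2719] f [ 1.4 -0.5 -1.2] open 0.996
[ 0.6447 -0.0725] 6.05 (207, 325, 65, 21)
[ 0.5887 -0.0701] 6.6 (216, 253, 48, 40)
[ 0.529  -0.0561] 1.02 (219, 153, 76, 77)
held centre dx (mm) if rim -18.2 156
[ 0.49  0.63 -0.79  1.8   0.55  0.94  1.03]
```

Call:
send_rows --motion '[{"x": 0,"y": -0.15,"z": 3.5,"rx": 0,"ry": 0,"rz": 0,"jaw": 8.8},{"x": 0,"y": 0,"z": 3.5,"rx": 0,"ry": 0,"rz": 0,"jaw": 8.8},{"x": 0,"y": 0,"z": 3,"rx": 0,"ry": 0,"rz": 0,"jaw": 8.8},{"x": 0,"y": 0,"z": 2.5,"rx": 0,"ry": 0,"rz": 0,"jaw": 8.8},{"x": 0,"y": 0,"z": 0,"rx": 0,"ry": 0,"rz": 0,"jaw": 7.5}]' --grip_force 10

```text
clock: 24.1
tool_pos: [0.5282, -0.0565, 0.1442]
eef_rot: [-0.0, 1.0, -0.0, -0.003]
contact_force: [-0.4, -0.4, -0.5]
opening: 0.93
finger_force: 0.0
```

Call:
send_rows --motion '[{"x": 0,"y": 0,"z": 0,"rx": 0,"ry": 0,"rz": 0,"jaw": 6.5},{"x": 0,"y": 0,"z": 0,"rx": 0,"ry": 0,"rz": 0,"jaw": 5.5},{"x": 0,"y": 0,"z": 0,"rx": 0,"ry": 0,"rz": 0,"jaw": 5.5},{"x": 0,"y": 0,"z": 0,"rx": 0,"ry": 0,"rz": 0,"jaw": 5.5},{"x": 0,"y": 0,"z": 0,"rx": 0,"ry": 0,"rz": 0,"jaw": 5.5}]'

```text
clock: 24.6
tool_pos: [0.5313, -0.0562, 0.1481]
eef_rot: [0.0, 1.0, 0.0, 0.002]
contact_force: [0.2, 0.9, 5.5]
opening: 0.695
finger_force: 9.6
```

Call:
send_rows --motion '[{"x": 0,"y": 0,"z": -3,"rx": 0,"ry": 0,"rz": 0,"jaw": 5.5},{"x": 0,"y": 0,"z": -4,"rx": 0,"ry": 0,"rz": 0,"jaw": 5.5},{"x": 0,"y": 0,"z": -4,"rx": 0,"ry": 0,"rz": 0,"jaw": 5.5},{"x": 0,"y": 0,"z": -4,"rx": 0,"ry": 0,"rz": 0,"jaw": 5.5},{"x": 0,"y": 2.3,"z": -4,"rx": 0,"ry": 0,"rz": 0,"jaw": 5.5}]'

```text
clock: 25.1
tool_pos: [0.5296, -0.0374, 0.3379]
eef_rot: [0.003, 1.0, -0.001, -0.001]
contact_force: [1.6, -0.1, -1.0]
opening: 0.695
finger_force: 10.0
```

Call:
send_rows --motion '[{"x": -0.5,"y": 3.6,"z": 0,"rx": 0,"ry": 0,"rz": 0,"jaw": 5.5},{"x": -0.5,"y": 3.6,"z": 0,"rx": 0,"ry": 0,"rz": 0,"jaw": 5.5},{"x": -0.5,"y": 3.6,"z": 0,"rx": 0,"ry": 0,"rz": 0,"jaw": 5.5},{"x": -0.5,"y": 3.6,"z": 0,"rx": 0,"ry": 0,"rz": 0,"jaw": 5.5},{"x": -0.5,"y": 3.6,"z": 0,"rx": 0,"ry": 0,"rz": 0,"jaw": 5.5}]'

```text
clock: 25.6
tool_pos: [0.5551, 0.1472, 0.3368]
eef_rot: [0.001, 1.0, -0.0, -0.0]
contact_force: [0.3, -0.6, -0.6]
opening: 0.693
finger_force: 10.0
```

Call:
send_rows --motion '[{"x": -0.5,"y": 3.6,"z": 0,"rx": 0,"ry": 0,"rz": 0,"jaw": 5.5},{"x": -0.5,"y": 3.6,"z": 0,"rx": 0,"ry": 0,"rz": 0,"jaw": 5.5},{"x": -0.5,"y": 3.6,"z": 0,"rx": 0,"ry": 0,"rz": 0,"jaw": 5.5},{"x": -0.5,"y": 3.6,"z": 0,"rx": 0,"ry": 0,"rz": 0,"jaw": 5.5},{"x": -0.5,"y": 3.6,"z": 0,"rx": 0,"ry": 0,"rz": 0,"jaw": 5.5}]'

```text
clock: 26.1
tool_pos: [0.5803, 0.3272, 0.3367]
eef_rot: [0.0, 1.0, -0.0, -0.0]
contact_force: [1.2, -1.0, -0.4]
opening: 0.694
finger_force: 10.0
```

Call:
send_rows --motion '[{"x": 0,"y": 3.6,"z": 0,"rx": 0,"ry": 0,"rz": 0,"jaw": 5.5},{"x": 0,"y": 3.4,"z": 0,"rx": 0,"ry": 0,"rz": 0,"jaw": 5.5},{"x": 0,"y": 0,"z": 0,"rx": 0,"ry": 0,"rz": 0,"jaw": 5.5},{"x": 0,"y": 0,"z": 0,"rx": 0,"ry": 0,"rz": 0,"jaw": 5.5},{"x": 0,"y": 0,"z": 0,"rx": 0,"ry": 0,"rz": 0,"jaw": 5.5}]'

```text
clock: 26.6
tool_pos: [0.5812, 0.3945, 0.3366]
eef_rot: [0.001, 1.0, -0.001, 0.0]
contact_force: [0.3, -0.4, -0.3]
opening: 0.695
finger_force: 10.0
```

```bash
python3 - <<'E'
from h import *
s=look(.154)
E
```

```text
tcp [0.5813 0.3943 0.3368] f [ 0.7 -0.2 -1. ] open 0.698
[0.6929 0.3949] 21.9 (189, 175, 141, 117)
[0.5943 0.5965] 16.05 (400, 156, 112, 93)
[0.484  0.3972] 0.41 (228, 33, 69, 73)
held centre dx (mm) if rim 0.1 201
```

Call:
send_rows --motion '[{"x": 3.2,"y": 0.1,"z": 0,"rx": 0,"ry": 0,"rz": 0,"jaw": 5.5},{"x": 3.3,"y": 0.1,"z": 1,"rx": 0,"ry": 0,"rz": 0,"jaw": 5.5},{"x": 3.2,"y": 0.1,"z": 3,"rx": 0,"ry": 0,"rz": 0,"jaw": 5.5},{"x": 0,"y": 0,"z": 3,"rx": 0,"ry": 0,"rz": 0,"jaw": 5.5},{"x": 0,"y": 0,"z": 1,"rx": 0,"ry": 0,"rz": 0,"jaw": 5.5}]'

```text
clock: 27.15
tool_pos: [0.483, 0.3963, 0.2546]
eef_rot: [0.001, 1.0, -0.002, -0.001]
contact_force: [0.0, -0.3, -0.2]
opening: 0.693
finger_force: 10.0
```

Call:
send_rows --motion '[{"x": 0,"y": 0,"z": 0,"rx": 0,"ry": 0,"rz": 0,"jaw": 5.5},{"x": 0,"y": 0,"z": 0,"rx": 0,"ry": 0,"rz": 0,"jaw": 5.5},{"x": 0,"y": 0,"z": 0,"rx": 0,"ry": 0,"rz": 0,"jaw": 5.5},{"x": 0,"y": 0,"z": 0,"rx": 0,"ry": 0,"rz": 0,"jaw": 5.5},{"x": 0,"y": 0,"z": 0,"rx": 0,"ry": 0,"rz": 0,"jaw": 5.5}]'

```text
clock: 27.65
tool_pos: [0.4839, 0.3997, 0.2575]
eef_rot: [0.001, 1.0, 0.001, 0.001]
contact_force: [-0.7, -0.4, -1.5]
opening: 0.69
finger_force: 10.0
```

Down to 0.187, then gently.

Call:
send_rows --motion '[{"x": 0,"y": -0.2,"z": 1.5,"rx": 0,"ry": 0,"rz": 0,"jaw": 5.5},{"x": 0,"y": 0,"z": 2,"rx": 0,"ry": 0,"rz": 0,"jaw": 5.5},{"x": 0,"y": 0,"z": 2,"rx": 0,"ry": 0,"rz": 0,"jaw": 5.5},{"x": 0,"y": 0,"z": 1.5,"rx": 0,"ry": 0,"rz": 0,"jaw": 5.5},{"x": 0,"y": 0,"z": 0,"rx": 0,"ry": 0,"rz": 0,"jaw": 5.5}]'

```text
clock: 28.15
tool_pos: [0.483, 0.3964, 0.1849]
eef_rot: [0.0, 1.0, -0.001, -0.001]
contact_force: [1.0, -0.2, -0.4]
opening: 0.693
finger_force: 10.0
```

Call:
send_rows --motion '[{"x": 0,"y": 0,"z": 0.2,"rx": 0,"ry": 0,"rz": 0,"jaw": 5.5},{"x": 0,"y": 0,"z": 0.2,"rx": 0,"ry": 0,"rz": 0,"jaw": 5.5},{"x": 0,"y": 0,"z": 0.2,"rx": 0,"ry": 0,"rz": 0,"jaw": 5.5},{"x": 0,"y": 0,"z": 0,"rx": 0,"ry": 0,"rz": 0,"jaw": 5.5},{"x": 0,"y": 0,"z": 0,"rx": 0,"ry": 0,"rz": 0,"jaw": 5.5}]' --grip_force 5

```text
clock: 28.65
tool_pos: [0.4836, 0.3976, 0.1811]
eef_rot: [0.0, 1.0, 0.0, 0.0]
contact_force: [-0.2, -0.0, -0.7]
opening: 0.696
finger_force: 5.0
```

Call:
send_rows --motion '[{"x": 0,"y": 0,"z": 0.1,"rx": 0,"ry": 0,"rz": 0,"jaw": 5.5},{"x": 0,"y": 0,"z": 0.1,"rx": 0,"ry": 0,"rz": 0,"jaw": 5.5},{"x": 0,"y": 0,"z": 0,"rx": 0,"ry": 0,"rz": 0,"jaw": 5.5},{"x": 0,"y": 0,"z": 0,"rx": 0,"ry": 0,"rz": 0,"jaw": 5.5},{"x": 0,"y": 0,"z": 0,"rx": 0,"ry": 0,"rz": 0,"jaw": 5.5}]'

```text
clock: 29.15
tool_pos: [0.4835, 0.3974, 0.1787]
eef_rot: [0.0, 1.0, 0.0, 0.0]
contact_force: [0.2, 1.1, -0.3]
opening: 0.697
finger_force: 5.0
```

Call:
send_rows --motion '[{"x": 0,"y": 0,"z": 0.1,"rx": 0,"ry": 0,"rz": 0,"jaw": 5.5},{"x": 0,"y": 0,"z": 0.1,"rx": 0,"ry": 0,"rz": 0,"jaw": 5.5},{"x": 0,"y": 0,"z": 0,"rx": 0,"ry": 0,"rz": 0,"jaw": 5.5},{"x": 0,"y": 0,"z": 0,"rx": 0,"ry": 0,"rz": 0,"jaw": 5.5},{"x": 0,"y": 0,"z": 0,"rx": 0,"ry": 0,"rz": 0,"jaw": 5.5}]'

```text
clock: 29.65
tool_pos: [0.4835, 0.3975, 0.1768]
eef_rot: [0.0, 1.0, 0.0, 0.0]
contact_force: [-0.1, 0.8, -0.5]
opening: 0.697
finger_force: 5.0
```

Call:
send_rows --motion '[{"x": 0,"y": 0,"z": 0.1,"rx": 0,"ry": 0,"rz": 0,"jaw": 5.5},{"x": 0,"y": 0,"z": 0.1,"rx": 0,"ry": 0,"rz": 0,"jaw": 5.5},{"x": 0,"y": 0,"z": 0,"rx": 0,"ry": 0,"rz": 0,"jaw": 5.5},{"x": 0,"y": 0,"z": 0,"rx": 0,"ry": 0,"rz": 0,"jaw": 5.5},{"x": 0,"y": 0,"z": 0,"rx": 0,"ry": 0,"rz": 0,"jaw": 5.5}]'

```text
clock: 30.15
tool_pos: [0.4836, 0.3974, 0.1749]
eef_rot: [0.0, 1.0, 0.0, 0.0]
contact_force: [0.9, -0.0, 4.0]
opening: 0.7
finger_force: 4.8
```

It's seated at 4 N. Now the fourth beaker, near (0.645, -0.070).

Call:
send_rows --motion '[{"x": 0,"y": 0,"z": 0,"rx": 0,"ry": 0,"rz": 0,"jaw": 7.5},{"x": 0,"y": 0,"z": 0,"rx": 0,"ry": 0,"rz": 0,"jaw": 8.8},{"x": 0,"y": 0,"z": 0,"rx": 0,"ry": 0,"rz": 0,"jaw": 8.8},{"x": 0,"y": 0,"z": -2,"rx": 0,"ry": 0,"rz": 0,"jaw": 8.8},{"x": 0,"y": 0,"z": -3.5,"rx": 0,"ry": 0,"rz": 0,"jaw": 8.8}]'

```text
clock: 30.65
tool_pos: [0.4825, 0.3956, 0.2277]
eef_rot: [0.0, 1.0, -0.002, -0.002]
contact_force: [1.0, 0.6, -0.1]
opening: 0.995
finger_force: 0.0
```

Call:
send_rows --motion '[{"x": 0,"y": 0,"z": -4,"rx": 0,"ry": 0,"rz": 0,"jaw": 8.8},{"x": 0,"y": 0,"z": -3,"rx": 0,"ry": 0,"rz": 0,"jaw": 8.8},{"x": -1.2,"y": -3.6,"z": 0,"rx": 0,"ry": 0,"rz": 0,"jaw": 8.8},{"x": -1.2,"y": -3.6,"z": 0,"rx": 0,"ry": 0,"rz": 0,"jaw": 8.8},{"x": -1.2,"y": -3.6,"z": 0,"rx": 0,"ry": 0,"rz": 0,"jaw": 8.8}]'

```text
clock: 31.15
tool_pos: [0.5196, 0.288, 0.2998]
eef_rot: [0.0, 1.0, -0.0, 0.0]
contact_force: [0.5, -0.7, 0.1]
opening: 0.999
finger_force: 0.0
```

Call:
send_rows --motion '[{"x": -1.3,"y": -3.6,"z": 0,"rx": 0,"ry": 0,"rz": 0,"jaw": 8.8},{"x": -1.3,"y": -3.6,"z": 0,"rx": 0,"ry": 0,"rz": 0,"jaw": 8.8},{"x": -1.3,"y": -3.6,"z": 0,"rx": 0,"ry": 0,"rz": 0,"jaw": 8.8},{"x": -1.3,"y": -3.6,"z": 0,"rx": 0,"ry": 0,"rz": 0,"jaw": 8.8},{"x": -1.3,"y": -3.6,"z": 0,"rx": 0,"ry": 0,"rz": 0,"jaw": 8.8}]'

```text
clock: 31.65
tool_pos: [0.5845, 0.1075, 0.2996]
eef_rot: [0.0, 1.0, -0.0, -0.0]
contact_force: [0.4, 0.2, 0.2]
opening: 1.002
finger_force: 0.0
```

Call:
send_rows --motion '[{"x": -1.3,"y": -3.6,"z": 0,"rx": 0,"ry": 0,"rz": 0,"jaw": 8.8},{"x": -1.3,"y": -3.6,"z": 0,"rx": 0,"ry": 0,"rz": 0,"jaw": 8.8},{"x": -1.3,"y": -3.6,"z": 0,"rx": 0,"ry": 0,"rz": 0,"jaw": 8.8},{"x": -1.2,"y": -3.6,"z": 0,"rx": 0,"ry": 0,"rz": 0,"jaw": 8.8},{"x": 0,"y": -3.6,"z": 0,"rx": 0,"ry": 0,"rz": 0,"jaw": 8.8}]'

```text
clock: 32.15
tool_pos: [0.636, -0.0725, 0.2992]
eef_rot: [0.001, 1.0, 0.0, 0.0]
contact_force: [-0.1, 1.1, -0.7]
opening: 1.002
finger_force: 0.0
```

Call:
send_rows --motion '[{"x": 0,"y": 0,"z": 0,"rx": 0,"ry": 0,"rz": 0,"jaw": 8.8},{"x": 0,"y": 0,"z": 0,"rx": 0,"ry": 0,"rz": 0,"jaw": 8.8},{"x": 0,"y": 0,"z": 0,"rx": 0,"ry": 0,"rz": 0,"jaw": 8.8},{"x": 0,"y": 0,"z": 0,"rx": 0,"ry": 0,"rz": 0,"jaw": 8.8},{"x": 0,"y": 0,"z": 0,"rx": 0,"ry": 0,"rz": 0,"jaw": 8.8}]'

```text
clock: 32.65
tool_pos: [0.6351, -0.0693, 0.3]
eef_rot: [-0.001, 1.0, 0.0, 0.0]
contact_force: [0.2, -0.2, -0.3]
opening: 0.997
finger_force: 0.0
```

```bash
python3 - <<'E'
from h import *
s=look(.155)
# holder & rod in fixed side view kept for later
E
```

```text
tcp [ 0.6351 -0.0697  0.2999] f [-0.5 -0.5 -0.5] open 0.997
[ 0.645  -0.0723] 1.25 (222, 158, 69, 72)
held centre dx (mm) if rim -14.2 166
```

Call:
send_rows --motion '[{"x": -1,"y": -0.2,"z": 2,"rx": 0,"ry": 0,"rz": 0,"jaw": 8.8},{"x": 0,"y": 0,"z": 4,"rx": 0,"ry": 0,"rz": 0,"jaw": 8.8},{"x": 0,"y": 0,"z": 3.5,"rx": 0,"ry": 0,"rz": 0,"jaw": 8.8},{"x": 0,"y": 0,"z": 3.2,"rx": 0,"ry": 0,"rz": 0,"jaw": 8.8},{"x": 0,"y": 0,"z": 2.5,"rx": 0,"ry": 0,"rz": 0,"jaw": 8.8}]' --grip_force 10

```text
clock: 33.2
tool_pos: [0.6444, -0.0725, 0.1457]
eef_rot: [-0.0, 1.0, -0.0, -0.001]
contact_force: [-0.9, -0.1, -0.3]
opening: 0.996
finger_force: 0.0
```

Call:
send_rows --motion '[{"x": 0,"y": 0,"z": 0,"rx": 0,"ry": 0,"rz": 0,"jaw": 7.5},{"x": 0,"y": 0,"z": 0,"rx": 0,"ry": 0,"rz": 0,"jaw": 6.5},{"x": 0,"y": 0,"z": 0,"rx": 0,"ry": 0,"rz": 0,"jaw": 5.5},{"x": 0,"y": 0,"z": 0,"rx": 0,"ry": 0,"rz": 0,"jaw": 5.5},{"x": 0,"y": 0,"z": 0,"rx": 0,"ry": 0,"rz": 0,"jaw": 5.5}]'

```text
clock: 33.7
tool_pos: [0.6464, -0.0724, 0.1497]
eef_rot: [0.0, 1.0, 0.0, 0.002]
contact_force: [0.1, 0.2, 5.3]
opening: 0.696
finger_force: 10.0
```

Call:
send_rows --motion '[{"x": 0,"y": 0,"z": -3,"rx": 0,"ry": 0,"rz": 0,"jaw": 5.5},{"x": 0,"y": 0,"z": -4,"rx": 0,"ry": 0,"rz": 0,"jaw": 5.5},{"x": 0,"y": 0,"z": -4,"rx": 0,"ry": 0,"rz": 0,"jaw": 5.5},{"x": 0,"y": 0,"z": -4,"rx": 0,"ry": 0,"rz": 0,"jaw": 5.5},{"x": 0,"y": 3.6,"z": -4,"rx": 0,"ry": 0,"rz": 0,"jaw": 5.5}]'

```text
clock: 34.2
tool_pos: [0.6454, -0.0457, 0.3366]
eef_rot: [0.005, 1.0, -0.003, 0.0]
contact_force: [0.8, -0.4, -0.9]
opening: 0.692
finger_force: 10.0
```

Call:
send_rows --motion '[{"x": 0.6,"y": 3.6,"z": -1,"rx": 0,"ry": 0,"rz": 0,"jaw": 5.5},{"x": 0.6,"y": 3.6,"z": 0,"rx": 0,"ry": 0,"rz": 0,"jaw": 5.5},{"x": 0.6,"y": 3.6,"z": 0,"rx": 0,"ry": 0,"rz": 0,"jaw": 5.5},{"x": 0.6,"y": 3.6,"z": 0,"rx": 0,"ry": 0,"rz": 0,"jaw": 5.5},{"x": 0.6,"y": 3.6,"z": 0,"rx": 0,"ry": 0,"rz": 0,"jaw": 5.5}]'

```text
clock: 34.7
tool_pos: [0.6148, 0.1418, 0.3454]
eef_rot: [0.0, 1.0, -0.0, 0.0]
contact_force: [0.5, 0.1, -0.7]
opening: 0.695
finger_force: 10.0
```

Call:
send_rows --motion '[{"x": 0.6,"y": 3.6,"z": 0,"rx": 0,"ry": 0,"rz": 0,"jaw": 5.5},{"x": 0.6,"y": 3.6,"z": 0,"rx": 0,"ry": 0,"rz": 0,"jaw": 5.5},{"x": 0.6,"y": 3.6,"z": 0,"rx": 0,"ry": 0,"rz": 0,"jaw": 5.5},{"x": 0.6,"y": 3.6,"z": 0,"rx": 0,"ry": 0,"rz": 0,"jaw": 5.5},{"x": 0.6,"y": 3.6,"z": 0,"rx": 0,"ry": 0,"rz": 0,"jaw": 5.5}]'

```text
clock: 35.2
tool_pos: [0.585, 0.3218, 0.3453]
eef_rot: [0.0, 1.0, -0.0, 0.0]
contact_force: [0.5, 0.3, 0.0]
opening: 0.697
finger_force: 10.0
```

Call:
send_rows --motion '[{"x": 0,"y": 3.6,"z": 0,"rx": 0,"ry": 0,"rz": 0,"jaw": 5.5},{"x": 0,"y": 3.6,"z": 0,"rx": 0,"ry": 0,"rz": 0,"jaw": 5.5},{"x": 0,"y": 0,"z": 0,"rx": 0,"ry": 0,"rz": 0,"jaw": 5.5},{"x": 0,"y": 0,"z": 0,"rx": 0,"ry": 0,"rz": 0,"jaw": 5.5},{"x": 0,"y": 0,"z": 0,"rx": 0,"ry": 0,"rz": 0,"jaw": 5.5}]'

```text
clock: 35.7
tool_pos: [0.5862, 0.3911, 0.3451]
eef_rot: [0.001, 1.0, -0.001, 0.0]
contact_force: [0.1, -0.2, -0.4]
opening: 0.693
finger_force: 10.0
```

```bash
python3 - <<'E'
from h import *
s=look(.184)
E
```

```text
tcp [0.5864 0.3908 0.3451] f [-0.4 -0.7 -0.7] open 0.695
[0.6834 0.3911] 19.4 (189, 176, 141, 116)
[0.5898 0.5736] 15.54 (401, 152, 111, 97)
[0.4849 0.3969] 0.43 (230, 22, 74, 79)
held centre dx (mm) if rim 0.0 201
```

Call:
send_rows --motion '[{"x": 3.4,"y": 0.2,"z": 0,"rx": 0,"ry": 0,"rz": 0,"jaw": 5.5},{"x": 3.4,"y": 0.1,"z": 1,"rx": 0,"ry": 0,"rz": 0,"jaw": 5.5},{"x": 3.4,"y": 0.1,"z": 2,"rx": 0,"ry": 0,"rz": 0,"jaw": 5.5},{"x": 0,"y": 0,"z": 2,"rx": 0,"ry": 0,"rz": 0,"jaw": 5.5},{"x": 0,"y": 0,"z": 1,"rx": 0,"ry": 0,"rz": 0,"jaw": 5.5}]'

```text
clock: 36.25
tool_pos: [0.4834, 0.3947, 0.2841]
eef_rot: [0.001, 1.0, -0.001, 0.0]
contact_force: [0.4, -1.2, -0.6]
opening: 0.696
finger_force: 10.0
```

Call:
send_rows --motion '[{"x": 0,"y": 0,"z": 0,"rx": 0,"ry": 0,"rz": 0,"jaw": 5.5},{"x": 0,"y": 0,"z": 0,"rx": 0,"ry": 0,"rz": 0,"jaw": 5.5},{"x": 0,"y": 0,"z": 0,"rx": 0,"ry": 0,"rz": 0,"jaw": 5.5},{"x": 0,"y": 0,"z": 0,"rx": 0,"ry": 0,"rz": 0,"jaw": 5.5},{"x": 0,"y": 0,"z": 0,"rx": 0,"ry": 0,"rz": 0,"jaw": 5.5}]'

```text
clock: 36.75
tool_pos: [0.4838, 0.397, 0.2854]
eef_rot: [0.001, 1.0, 0.0, 0.0]
contact_force: [-0.9, 0.7, -0.8]
opening: 0.696
finger_force: 10.0
```

Call:
send_rows --motion '[{"x": -0.05,"y": 0,"z": 1.5,"rx": 0,"ry": 0,"rz": 0,"jaw": 5.5},{"x": 0,"y": 0,"z": 2,"rx": 0,"ry": 0,"rz": 0,"jaw": 5.5},{"x": 0,"y": 0,"z": 2,"rx": 0,"ry": 0,"rz": 0,"jaw": 5.5},{"x": 0,"y": 0,"z": 1.2,"rx": 0,"ry": 0,"rz": 0,"jaw": 5.5},{"x": 0,"y": 0,"z": 0,"rx": 0,"ry": 0,"rz": 0,"jaw": 5.5}]'

```text
clock: 37.25
tool_pos: [0.4833, 0.3958, 0.2156]
eef_rot: [0.0, 1.0, -0.001, -0.001]
contact_force: [-0.2, 0.7, -1.0]
opening: 0.698
finger_force: 10.0
```

Call:
send_rows --motion '[{"x": 0,"y": 0,"z": 0.2,"rx": 0,"ry": 0,"rz": 0,"jaw": 5.5},{"x": 0,"y": 0,"z": 0.2,"rx": 0,"ry": 0,"rz": 0,"jaw": 5.5},{"x": 0,"y": 0,"z": 0.2,"rx": 0,"ry": 0,"rz": 0,"jaw": 5.5},{"x": 0,"y": 0,"z": 0,"rx": 0,"ry": 0,"rz": 0,"jaw": 5.5},{"x": 0,"y": 0,"z": 0,"rx": 0,"ry": 0,"rz": 0,"jaw": 5.5}]' --grip_force 5

```text
clock: 37.75
tool_pos: [0.4841, 0.397, 0.2122]
eef_rot: [0.0, 1.0, 0.0, 0.0]
contact_force: [0.6, 1.2, -0.4]
opening: 0.699
finger_force: 5.0
```

Call:
send_rows --motion '[{"x": 0,"y": 0,"z": 0.1,"rx": 0,"ry": 0,"rz": 0,"jaw": 5.5},{"x": 0,"y": 0,"z": 0,"rx": 0,"ry": 0,"rz": 0,"jaw": 5.5},{"x": 0,"y": 0,"z": 0,"rx": 0,"ry": 0,"rz": 0,"jaw": 5.5},{"x": 0,"y": 0,"z": 0,"rx": 0,"ry": 0,"rz": 0,"jaw": 5.5},{"x": 0,"y": 0,"z": 0,"rx": 0,"ry": 0,"rz": 0,"jaw": 5.5}]'

```text
clock: 38.25
tool_pos: [0.484, 0.3968, 0.211]
eef_rot: [0.0, 1.0, 0.0, 0.0]
contact_force: [-0.1, 1.2, 0.1]
opening: 0.696
finger_force: 5.0
```

Call:
send_rows --motion '[{"x": 0,"y": 0,"z": 0.1,"rx": 0,"ry": 0,"rz": 0,"jaw": 5.5},{"x": 0,"y": 0,"z": 0.1,"rx": 0,"ry": 0,"rz": 0,"jaw": 5.5},{"x": 0,"y": 0,"z": 0.1,"rx": 0,"ry": 0,"rz": 0,"jaw": 5.5},{"x": 0,"y": 0,"z": 0,"rx": 0,"ry": 0,"rz": 0,"jaw": 5.5},{"x": 0,"y": 0,"z": 0,"rx": 0,"ry": 0,"rz": 0,"jaw": 5.5}]'

```text
clock: 38.75
tool_pos: [0.484, 0.3969, 0.208]
eef_rot: [0.0, 1.0, 0.0, 0.0]
contact_force: [-0.2, 0.9, -0.5]
opening: 0.694
finger_force: 5.0
```

Call:
send_rows --motion '[{"x": 0,"y": 0,"z": 0.1,"rx": 0,"ry": 0,"rz": 0,"jaw": 5.5},{"x": 0,"y": 0,"z": 0.1,"rx": 0,"ry": 0,"rz": 0,"jaw": 5.5},{"x": 0,"y": 0,"z": 0,"rx": 0,"ry": 0,"rz": 0,"jaw": 5.5},{"x": 0,"y": 0,"z": 0,"rx": 0,"ry": 0,"rz": 0,"jaw": 5.5},{"x": 0,"y": 0,"z": 0,"rx": 0,"ry": 0,"rz": 0,"jaw": 5.5}]'

```text
clock: 39.25
tool_pos: [0.4842, 0.3969, 0.2063]
eef_rot: [0.0, 1.0, 0.0, 0.0]
contact_force: [0.9, 0.5, 5.2]
opening: 0.697
finger_force: 5.0
```

It's seated at 5 N. I'll release and travel to look at the rod.

Call:
send_rows --motion '[{"x": 0,"y": 0,"z": 0,"rx": 0,"ry": 0,"rz": 0,"jaw": 7.5},{"x": 0,"y": 0,"z": 0,"rx": 0,"ry": 0,"rz": 0,"jaw": 8.8},{"x": 0,"y": 0,"z": 0,"rx": 0,"ry": 0,"rz": 0,"jaw": 8.8},{"x": 0,"y": 0,"z": -2,"rx": 0,"ry": 0,"rz": 0,"jaw": 8.8},{"x": 0,"y": 0,"z": -3.5,"rx": 0,"ry": 0,"rz": 0,"jaw": 8.8}]'

```text
clock: 39.75
tool_pos: [0.4831, 0.395, 0.2587]
eef_rot: [0.0, 1.0, -0.002, -0.002]
contact_force: [0.4, -0.1, 0.3]
opening: 0.998
finger_force: 0.0
```

Call:
send_rows --motion '[{"x": 0,"y": 0,"z": -4,"rx": 0,"ry": 0,"rz": 0,"jaw": 8.8},{"x": 0,"y": 0,"z": -3,"rx": 0,"ry": 0,"rz": 0,"jaw": 8.8},{"x": -0.2,"y": -3.9,"z": 0,"rx": 0,"ry": 0,"rz": 0,"jaw": 8.8},{"x": -0.2,"y": -3.9,"z": 0,"rx": 0,"ry": 0,"rz": 0,"jaw": 8.8},{"x": -0.2,"y": -3.9,"z": 0,"rx": 0,"ry": 0,"rz": 0,"jaw": 8.8}]'

```text
clock: 40.25
tool_pos: [0.4897, 0.2784, 0.3307]
eef_rot: [0.0, 1.0, -0.0, -0.0]
contact_force: [-0.0, -0.4, -0.1]
opening: 0.999
finger_force: 0.0
```

Call:
send_rows --motion '[{"x": -0.2,"y": -3.9,"z": 0,"rx": 0,"ry": 0,"rz": 0,"jaw": 8.8},{"x": -0.2,"y": -3.9,"z": 0,"rx": 0,"ry": 0,"rz": 0,"jaw": 8.8},{"x": -0.2,"y": -3.9,"z": 0,"rx": 0,"ry": 0,"rz": 0,"jaw": 8.8},{"x": -0.2,"y": -3.9,"z": 0,"rx": 0,"ry": 0,"rz": 0,"jaw": 8.8},{"x": -0.2,"y": -3.9,"z": 0,"rx": 0,"ry": 0,"rz": 0,"jaw": 8.8}]'

```text
clock: 40.75
tool_pos: [0.4994, 0.083, 0.3307]
eef_rot: [0.0, 1.0, -0.0, -0.0]
contact_force: [0.5, -0.5, 0.2]
opening: 0.997
finger_force: 0.0
```

Call:
send_rows --motion '[{"x": -0.2,"y": -3.9,"z": 0,"rx": 0,"ry": 0,"rz": 0,"jaw": 8.8},{"x": -0.2,"y": -3.9,"z": 0,"rx": 0,"ry": 0,"rz": 0,"jaw": 8.8},{"x": -0.2,"y": -3.9,"z": 0,"rx": 0,"ry": 0,"rz": 0,"jaw": 7},{"x": -0.2,"y": -3.9,"z": 0,"rx": 0,"ry": 0,"rz": 0,"jaw": 6},{"x": -0.2,"y": -3.9,"z": 0,"rx": 0,"ry": 0,"rz": 0,"jaw": 6}]'

```text
clock: 41.25
tool_pos: [0.5092, -0.112, 0.3307]
eef_rot: [0.0, 1.0, -0.0, -0.0]
contact_force: [0.4, 0.0, -1.1]
opening: 0.752
finger_force: 0.0
```

Call:
send_rows --motion '[{"x": -0.2,"y": -3.9,"z": 0,"rx": 0,"ry": 0,"rz": 0,"jaw": 6},{"x": -0.2,"y": -3.9,"z": 0,"rx": 0,"ry": 0,"rz": 0,"jaw": 6},{"x": -0.2,"y": -3.9,"z": 0,"rx": 0,"ry": 0,"rz": 0,"jaw": 6},{"x": -0.2,"y": -3.9,"z": 0,"rx": 0,"ry": 0,"rz": 0,"jaw": 6},{"x": -0.2,"y": -3.9,"z": 0,"rx": 0,"ry": 0,"rz": 0,"jaw": 6}]'

```text
clock: 41.75
tool_pos: [0.519, -0.307, 0.3306]
eef_rot: [0.0, 1.0, 0.0, -0.0]
contact_force: [1.4, 0.2, 0.2]
opening: 0.682
finger_force: 0.0
```

Call:
send_rows --motion '[{"x": 0,"y": -3.5,"z": 0,"rx": 0,"ry": 0,"rz": 0,"jaw": 6},{"x": 0,"y": 0,"z": 0,"rx": 0,"ry": 0,"rz": 0,"jaw": 6},{"x": 0,"y": 0,"z": 0,"rx": 0,"ry": 0,"rz": 0,"jaw": 6},{"x": 0,"y": 0,"z": 0,"rx": 0,"ry": 0,"rz": 0,"jaw": 6},{"x": 0,"y": 0,"z": 0,"rx": 0,"ry": 0,"rz": 0,"jaw": 6}]'

```text
clock: 42.25
tool_pos: [0.5198, -0.3384, 0.3312]
eef_rot: [-0.001, 1.0, 0.0, 0.0]
contact_force: [0.4, -0.7, -0.5]
opening: 0.678
finger_force: 0.0
```

```bash
cat >> h.py <<'E'
def red(s):
    hsv=cv2.cvtColor(s["img"],cv2.COLOR_RGB2HSV); m=cv2.inRange(hsv,(0,160,60),(6,255,255))|cv2.inRange(hsv,(174,160,60),(180,255,255))
    cs,_=cv2.findContours(m,cv2.RETR_EXTERNAL,cv2.CHAIN_APPROX_NONE); return sorted([c for c in cs if cv2.contourArea(c)>25],key=cv2.contourArea)[::-1],hsv
E
python3 - <<'E'
from h import *
s=snap("wrist"); save(s,"w5.png",k=1.5); st=get_state(); print(st["tool_pos"],st["q"].round(2))
for c in red(s)[0]: print(cv2.boundingRect(c),cv2.minEnclosingCircle(c))
E
```

```text
[ 0.51979688 -0.33869938  0.33125786] [ 0.93  0.7  -0.82  1.45  0.52  1.22  1.62]
(227, 79, 24, 24) ((238.91836547851562, 90.45918273925781), 12.017656326293945)
```

View pics/w5.png

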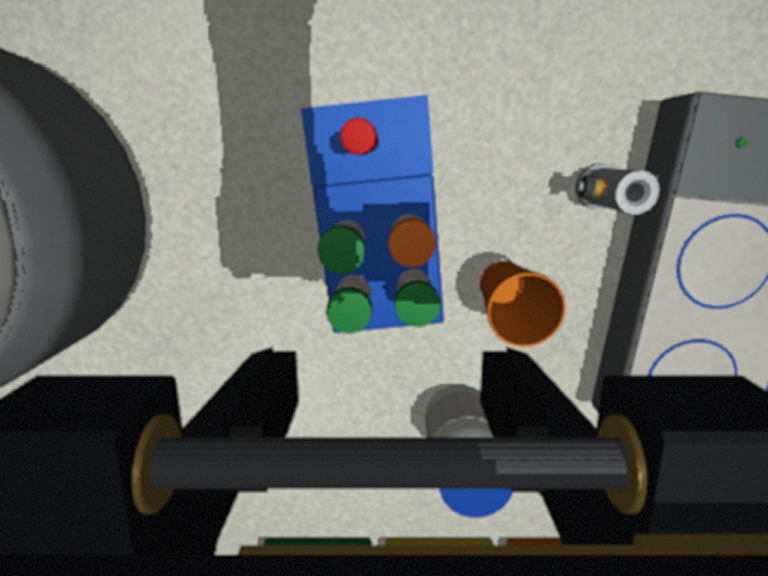

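From above, the rod top is at 1.5x (358,136) with only its cap visible, and the holder mouth is a bright ring at (637,192).

```bash
python3 - <<'E'
from h import *
s=load("wrist")
print("rod",onz(s,238.9,90.5,.19),"holder",onz(s,637/1.5,191.5/1.5,.078))
c,_=red(snap("side")); 
for k in c: print("side red",cv2.boundingRect(k),cv2.minAreaRect(k))
E
```

```text
rod [ 0.44066432 -0.35505016  0.19      ] holder [ 0.47847556 -0.14379271  0.078     ]
side red (232, 39, 47, 22) ((255.0, 49.5), (21.0, 46.0), 90.0)
side red (247, 273, 9, 24) ((251.0, 284.5), (23.0, 8.0), 90.0)
```

Call:
send_rows --motion '[{"x": 2.6,"y": -0.5,"z": 0,"rx": 0,"ry": 0,"rz": 0,"jaw": 6},{"x": 2.6,"y": -0.5,"z": 0,"rx": 0,"ry": 0,"rz": 0,"jaw": 6},{"x": 2.6,"y": -0.6,"z": 2,"rx": 0,"ry": 0,"rz": 0,"jaw": 6},{"x": 0,"y": 0,"z": 3,"rx": 0,"ry": 0,"rz": 0,"jaw": 6},{"x": 0,"y": 0,"z": 3,"rx": 0,"ry": 0,"rz": 0,"jaw": 6}]'

```text
clock: 42.85
tool_pos: [0.4408, -0.3565, 0.2508]
eef_rot: [0.001, 1.0, -0.001, 0.0]
contact_force: [-0.1, -0.4, 0.1]
opening: 0.682
finger_force: 0.0
```

Call:
send_rows --motion '[{"x": 0,"y": 0,"z": 0,"rx": 0,"ry": 0,"rz": 0,"jaw": 6},{"x": 0,"y": 0,"z": 0,"rx": 0,"ry": 0,"rz": 0,"jaw": 6},{"x": 0,"y": 0,"z": 0,"rx": 0,"ry": 0,"rz": 0,"jaw": 6},{"x": 0,"y": 0,"z": 0,"rx": 0,"ry": 0,"rz": 0,"jaw": 6},{"x": 0,"y": 0,"z": 0,"rx": 0,"ry": 0,"rz": 0,"jaw": 6}]'

```text
clock: 43.35
tool_pos: [0.4421, -0.3563, 0.252]
eef_rot: [0.0, 1.0, -0.001, 0.001]
contact_force: [-0.1, 0.1, 0.4]
opening: 0.684
finger_force: 0.0
```

```bash
python3 - <<'E'
from h import *
s=snap("wrist"); st=get_state(); print(st["tool_pos"])
for c in red(s)[0]: (u,v),r=cv2.minEnclosingCircle(c); print(u,v,r,cv2.boundingRect(c),onz(s,u,v,.19))
E
```

```text
[ 0.44188612 -0.35629751  0.25175269]
261.5 203.0 22.27676773071289 (247, 181, 29, 45) [ 0.43370081 -0.3549782   0.19      ]
```

Call:
send_rows --motion '[{"x": 0.1,"y": 0.1,"z": 3,"rx": 0,"ry": 0,"rz": 0,"jaw": 6},{"x": 0,"y": 0,"z": 3,"rx": 0,"ry": 0,"rz": 0,"jaw": 6},{"x": 0,"y": 0,"z": 2.7,"rx": 0,"ry": 0,"rz": 0,"jaw": 6},{"x": 0,"y": 0,"z": 0,"rx": 0,"ry": 0,"rz": 0,"jaw": 5},{"x": 0,"y": 0,"z": 0,"rx": 0,"ry": 0,"rz": 0,"jaw": 4}]' --grip_force 15

```text
clock: 43.9
tool_pos: [0.4409, -0.3551, 0.1645]
eef_rot: [0.0, 1.0, 0.0, 0.0]
contact_force: [0.4, -0.2, 1.0]
opening: 0.526
finger_force: 0.0
```

Call:
send_rows --motion '[{"x": 0,"y": 0,"z": 0,"rx": 0,"ry": 0,"rz": 0,"jaw": 3},{"x": 0,"y": 0,"z": 0,"rx": 0,"ry": 0,"rz": 0,"jaw": 2.2},{"x": 0,"y": 0,"z": 0,"rx": 0,"ry": 0,"rz": 0,"jaw": 1.5},{"x": 0,"y": 0,"z": 0,"rx": 0,"ry": 0,"rz": 0,"jaw": 1.2},{"x": 0,"y": 0,"z": 0,"rx": 0,"ry": 0,"rz": 0,"jaw": 1.2}]'

```text
clock: 44.4
tool_pos: [0.4411, -0.3554, 0.1648]
eef_rot: [0.0, 1.0, -0.0, 0.001]
contact_force: [-0.6, -0.0, 5.2]
opening: 0.22
finger_force: 15.0
```

Call:
send_rows --motion '[{"x": 0,"y": 0,"z": 0,"rx": 0,"ry": 0,"rz": 0,"jaw": 1.2},{"x": 0,"y": 0,"z": 0,"rx": 0,"ry": 0,"rz": 0,"jaw": 1.2},{"x": 0,"y": 0,"z": 0,"rx": 0,"ry": 0,"rz": 0,"jaw": 1.2},{"x": 0,"y": 0,"z": 0,"rx": 0,"ry": 0,"rz": 0,"jaw": 1.2},{"x": 0,"y": 0,"z": 0,"rx": 0,"ry": 0,"rz": 0,"jaw": 1.2}]' --grip_force 40

```text
clock: 44.9
tool_pos: [0.4412, -0.3554, 0.1648]
eef_rot: [0.0, 1.0, -0.0, 0.001]
contact_force: [0.1, -0.0, 5.8]
opening: 0.214
finger_force: 40.0
```

Call:
send_rows --motion '[{"x": 0,"y": 0,"z": -2,"rx": 0,"ry": 0,"rz": 0,"jaw": 1.2},{"x": 0,"y": 0,"z": -2.5,"rx": 0,"ry": 0,"rz": 0,"jaw": 1.2},{"x": 0,"y": 0,"z": -2.5,"rx": 0,"ry": 0,"rz": 0,"jaw": 1.2},{"x": 0,"y": 0,"z": -2.5,"rx": 0,"ry": 0,"rz": 0,"jaw": 1.2},{"x": 0,"y": 0,"z": 0,"rx": 0,"ry": 0,"rz": 0,"jaw": 1.2}]'

```text
clock: 45.4
tool_pos: [0.4421, -0.3556, 0.2616]
eef_rot: [0.0, 1.0, -0.001, 0.002]
contact_force: [0.3, 0.6, -0.9]
opening: 0.217
finger_force: 40.0
```

Call:
send_rows --motion '[{"x": -0.6,"y": 3.5,"z": 0,"rx": 0,"ry": 0,"rz": 0,"jaw": 1.2},{"x": -0.6,"y": 3.5,"z": 0,"rx": 0,"ry": 0,"rz": 0,"jaw": 1.2},{"x": -0.6,"y": 3.5,"z": 0,"rx": 0,"ry": 0,"rz": 0,"jaw": 1.2},{"x": -0.6,"y": 3.5,"z": 0,"rx": 0,"ry": 0,"rz": 0,"jaw": 1.2},{"x": -0.6,"y": 3.5,"z": 0,"rx": 0,"ry": 0,"rz": 0,"jaw": 1.2}]'

```text
clock: 45.9
tool_pos: [0.4698, -0.179, 0.2577]
eef_rot: [0.001, 1.0, 0.0, -0.001]
contact_force: [0.3, 0.3, -1.0]
opening: 0.212
finger_force: 40.0
```

Call:
send_rows --motion '[{"x": -0.7,"y": 3.6,"z": 0,"rx": 0,"ry": 0,"rz": 0,"jaw": 1.2},{"x": 0,"y": 0,"z": 0,"rx": 0,"ry": 0,"rz": 0,"jaw": 1.2},{"x": 0,"y": 0,"z": 0,"rx": 0,"ry": 0,"rz": 0,"jaw": 1.2},{"x": 0,"y": 0,"z": 0,"rx": 0,"ry": 0,"rz": 0,"jaw": 1.2},{"x": 0,"y": 0,"z": 0,"rx": 0,"ry": 0,"rz": 0,"jaw": 1.2}]'

```text
clock: 46.4
tool_pos: [0.477, -0.1457, 0.2583]
eef_rot: [0.002, 1.0, -0.0, -0.001]
contact_force: [0.4, 0.5, -0.7]
opening: 0.213
finger_force: 40.0
```

```bash
python3 - <<'E'
from h import *
st=get_state(); t=st["tool_pos"]; print(t,st["contact_force"])
A=snap("side");B=snap("scene"); h=np.array([.4785,.1435*-1,.078])
foot=t-[0,0,.1548]
for s,n in((A,"side"),(B,"scene")): print(n,"holder",proj(s,h),"foot",proj(s,foot))
def crop(s,p): 
    u,v=map(int,proj(s,p)); im=s["img"][max(v-50,0):v+50,max(u-30,0):u+30,::-1]; print("origin",u-30,v-50); return cv2.resize(im,(360,600),interpolation=cv2.INTER_CUBIC)
p=(h+foot)/2
cv2.imwrite("pics/hold.png",np.hstack([crop(A,p),crop(B,p)]))
E
```

```text
[ 0.4769894  -0.1456962   0.25830067] [ 0.44683583  0.47346783 -0.65077421]
side holder (np.float64(248.33671636049388), np.float64(226.70498980612945)) foot (np.float64(248.0378815514832), np.float64(219.8897187562252))
scene holder (np.float64(197.57310045791806), np.float64(213.52505732575855)) foot (np.float64(195.68713593961365), np.float64(209.0468318541666))
origin 218 173
origin 166 161
```

View pics/hold.png

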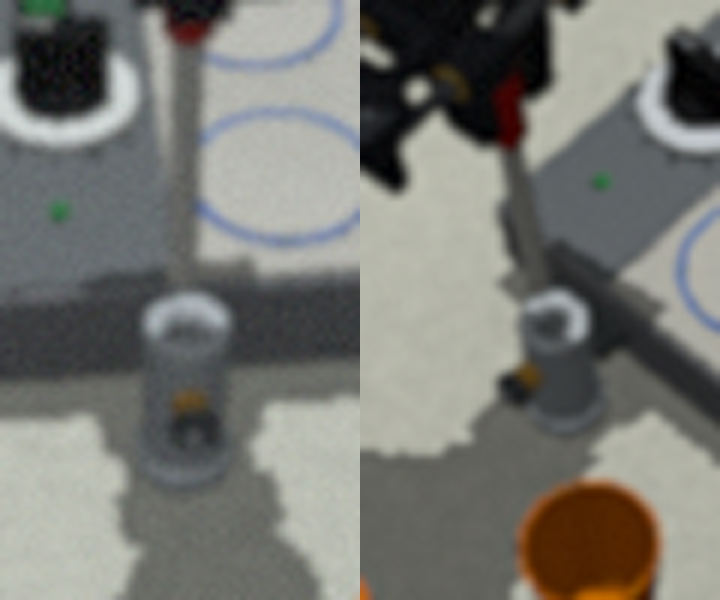

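In the crops, the holder ring's centre is at side pixel (249.2, 226.8) and scene pixel (198.5, 214.3). The rod foot is at about side (248.6, 220.5) and scene (195.5, 209).

```bash
python3 - <<'E'
from h import *
A,B=load("side"),load("scene")
print("holder",onz(A,249.2,226.8,.078),onz(B,198.5,214.3,.078))
z=.2583-.1548
print("foot",onz(A,248.6,220.5,z),onz(B,195.5,209,z),"z",z)
# projected rod axis at tcp height & white shank centre lines by colour at a few heights
for n,s in(("side",A),("scene",B)):
  for zz in (.12,.15,.18,.21): print(n,zz,np.round(proj(s,[.477,-.1457,zz]),1))
print(np.round(proj(A,[.4785,-.1435,.012]),1))
E
```

```text
holder [ 0.48042081 -0.14414259  0.078     ] [ 0.4823087  -0.14392449  0.078     ]
foot [ 0.47789296 -0.14778742  0.1035    ] [ 0.47646521 -0.14588492  0.1035    ] z 0.10349999999999998
side 0.12 [248.2 214.8]
side 0.15 [248.4 205.3]
side 0.18 [248.6 195.2]
side 0.21 [248.8 184.7]
scene 0.12 [195.  205.9]
scene 0.15 [193.8 199.9]
scene 0.18 [192.5 193.6]
scene 0.21 [191.1 187. ]
[247.9 245.1]
```

Call:
send_rows --motion '[{"x": -0.3,"y": 0.2,"z": 0,"rx": 0,"ry": 0,"rz": 0,"jaw": 1.2},{"x": 0,"y": 0,"z": 1,"rx": 0,"ry": 0,"rz": 0,"jaw": 1.2},{"x": 0,"y": 0,"z": 0.9,"rx": 0,"ry": 0,"rz": 0,"jaw": 1.2},{"x": 0,"y": 0,"z": 0,"rx": 0,"ry": 0,"rz": 0,"jaw": 1.2},{"x": 0,"y": 0,"z": 0,"rx": 0,"ry": 0,"rz": 0,"jaw": 1.2}]'

```text
clock: 47.0
tool_pos: [0.4803, -0.1421, 0.2394]
eef_rot: [0.0, 1.0, 0.0, -0.001]
contact_force: [-0.0, 0.5, -0.7]
opening: 0.218
finger_force: 40.0
```

Call:
send_rows --motion '[{"x": 0,"y": 0,"z": 0.3,"rx": 0,"ry": 0,"rz": 0,"jaw": 1.2},{"x": 0,"y": 0,"z": 0.3,"rx": 0,"ry": 0,"rz": 0,"jaw": 1.2},{"x": 0,"y": 0,"z": 0.3,"rx": 0,"ry": 0,"rz": 0,"jaw": 1.2},{"x": 0,"y": 0,"z": 0,"rx": 0,"ry": 0,"rz": 0,"jaw": 1.2},{"x": 0,"y": 0,"z": 0,"rx": 0,"ry": 0,"rz": 0,"jaw": 1.2}]'

```text
clock: 47.5
tool_pos: [0.4806, -0.1422, 0.2309]
eef_rot: [0.0, 1.0, 0.0, 0.0]
contact_force: [-0.7, 0.1, -0.2]
opening: 0.217
finger_force: 40.0
```

Call:
send_rows --motion '[{"x": 0,"y": -0.15,"z": 0.3,"rx": 0,"ry": 0,"rz": 0,"jaw": 1.2},{"x": 0,"y": 0,"z": 0.3,"rx": 0,"ry": 0,"rz": 0,"jaw": 1.2},{"x": 0,"y": 0,"z": 0.3,"rx": 0,"ry": 0,"rz": 0,"jaw": 1.2},{"x": 0,"y": 0,"z": 0,"rx": 0,"ry": 0,"rz": 0,"jaw": 1.2},{"x": 0,"y": 0,"z": 0,"rx": 0,"ry": 0,"rz": 0,"jaw": 1.2}]'

```text
clock: 48.0
tool_pos: [0.4805, -0.1437, 0.2218]
eef_rot: [0.0, 1.0, 0.0, -0.0]
contact_force: [-0.6, -0.5, -0.5]
opening: 0.214
finger_force: 40.0
```

```bash
python3 - <<'E'
from h import *
st=get_state(); print(st["tool_pos"],st["contact_force"],st["moment"],st["eef_rot"])
E
```

```text
[ 0.48054767 -0.1436735   0.22179758] [-0.6049054  -0.48788826 -0.50583445] [ 0.11943841 -0.03042644  0.01227539] [ 3.48436995e-04  9.99999935e-01  5.69251620e-05 -7.93282350e-05]
```

The foot is 11 mm inside the bore with no contact force, so I'll keep going.

Call:
send_rows --motion '[{"x": 0,"y": 0,"z": 0.4,"rx": 0,"ry": 0,"rz": 0,"jaw": 1.2},{"x": 0,"y": 0,"z": 0.4,"rx": 0,"ry": 0,"rz": 0,"jaw": 1.2},{"x": 0,"y": 0,"z": 0.4,"rx": 0,"ry": 0,"rz": 0,"jaw": 1.2},{"x": 0,"y": 0,"z": 0.4,"rx": 0,"ry": 0,"rz": 0,"jaw": 1.2},{"x": 0,"y": 0,"z": 0,"rx": 0,"ry": 0,"rz": 0,"jaw": 1.2}]'

```text
clock: 48.5
tool_pos: [0.4804, -0.1433, 0.2054]
eef_rot: [0.0, 1.0, 0.0, -0.0]
contact_force: [0.9, 1.1, -1.6]
opening: 0.217
finger_force: 40.0
```

Call:
send_rows --motion '[{"x": 0,"y": 0,"z": 0.3,"rx": 0,"ry": 0,"rz": 0,"jaw": 1.2},{"x": 0,"y": 0,"z": 0.3,"rx": 0,"ry": 0,"rz": 0,"jaw": 1.2},{"x": 0,"y": 0,"z": 0.3,"rx": 0,"ry": 0,"rz": 0,"jaw": 1.2},{"x": 0,"y": 0,"z": 0,"rx": 0,"ry": 0,"rz": 0,"jaw": 1.2},{"x": 0,"y": 0,"z": 0,"rx": 0,"ry": 0,"rz": 0,"jaw": 1.2}]'

```text
clock: 49.0
tool_pos: [0.4801, -0.1436, 0.1964]
eef_rot: [0.0, 1.0, 0.0, -0.001]
contact_force: [-0.8, 1.4, -3.0]
opening: 0.218
finger_force: 40.0
```

Call:
send_rows --motion '[{"x": 0,"y": 0,"z": 0.5,"rx": 0,"ry": 0,"rz": 0,"jaw": 1.2},{"x": 0,"y": 0,"z": 0.5,"rx": 0,"ry": 0,"rz": 0,"jaw": 1.2},{"x": 0,"y": 0,"z": 0.5,"rx": 0,"ry": 0,"rz": 0,"jaw": 1.2},{"x": 0,"y": 0,"z": 0.5,"rx": 0,"ry": 0,"rz": 0,"jaw": 1.2},{"x": 0,"y": 0,"z": 0.3,"rx": 0,"ry": 0,"rz": 0,"jaw": 1.2}]'

```text
clock: 49.5
tool_pos: [0.4806, -0.1436, 0.1734]
eef_rot: [0.0, 1.0, 0.0, -0.0]
contact_force: [0.3, 1.4, 2.6]
opening: 0.211
finger_force: 40.0
```

Call:
send_rows --motion '[{"x": 0,"y": 0,"z": 0.2,"rx": 0,"ry": 0,"rz": 0,"jaw": 1.2},{"x": 0,"y": 0,"z": 0.2,"rx": 0,"ry": 0,"rz": 0,"jaw": 1.2},{"x": 0,"y": 0,"z": 0.2,"rx": 0,"ry": 0,"rz": 0,"jaw": 1.2},{"x": 0,"y": 0,"z": 0,"rx": 0,"ry": 0,"rz": 0,"jaw": 1.2},{"x": 0,"y": 0,"z": 0,"rx": 0,"ry": 0,"rz": 0,"jaw": 1.2}]'

```text
clock: 50.0
tool_pos: [0.4802, -0.1436, 0.1676]
eef_rot: [0.0, 1.0, 0.0, -0.0]
contact_force: [-0.1, 2.1, -1.5]
opening: 0.214
finger_force: 40.0
```

Call:
send_rows --motion '[{"x": 0,"y": 0,"z": 0.15,"rx": 0,"ry": 0,"rz": 0,"jaw": 1.2},{"x": 0,"y": 0,"z": 0.15,"rx": 0,"ry": 0,"rz": 0,"jaw": 1.2},{"x": 0,"y": 0,"z": 0,"rx": 0,"ry": 0,"rz": 0,"jaw": 1.2},{"x": 0,"y": 0,"z": 0,"rx": 0,"ry": 0,"rz": 0,"jaw": 1.2},{"x": 0,"y": 0,"z": 0,"rx": 0,"ry": 0,"rz": 0,"jaw": 1.2}]'

```text
clock: 50.5
tool_pos: [0.4815, -0.1438, 0.1665]
eef_rot: [0.0, 1.0, -0.001, 0.001]
contact_force: [-1.4, 2.4, 14.6]
opening: 0.218
finger_force: 40.1
```

The rod is on the floor, at 14.6 N and the expected height. I'll release, retreat and check everything.

Call:
send_rows --motion '[{"x": 0,"y": 0,"z": 0,"rx": 0,"ry": 0,"rz": 0,"jaw": 2.5},{"x": 0,"y": 0,"z": 0,"rx": 0,"ry": 0,"rz": 0,"jaw": 4},{"x": 0,"y": 0,"z": 0,"rx": 0,"ry": 0,"rz": 0,"jaw": 5},{"x": 0,"y": 0,"z": -1.5,"rx": 0,"ry": 0,"rz": 0,"jaw": 6},{"x": 0,"y": 0,"z": -3,"rx": 0,"ry": 0,"rz": 0,"jaw": 6}]'

```text
clock: 51.0
tool_pos: [0.479, -0.1441, 0.2086]
eef_rot: [0.0, 1.0, 0.0, -0.003]
contact_force: [0.4, 0.4, 0.3]
opening: 0.62
finger_force: 0.0
```

Call:
send_rows --motion '[{"x": 0,"y": 0,"z": -4,"rx": 0,"ry": 0,"rz": 0,"jaw": 6},{"x": 0,"y": 0,"z": -4,"rx": 0,"ry": 0,"rz": 0,"jaw": 6},{"x": 0,"y": 0,"z": -3,"rx": 0,"ry": 0,"rz": 0,"jaw": 6},{"x": -3,"y": 0,"z": -2,"rx": 0,"ry": 0,"rz": 0,"jaw": 6},{"x": -3,"y": 0,"z": 0,"rx": 0,"ry": 0,"rz": 0,"jaw": 6}]'

```text
clock: 51.5
tool_pos: [0.5423, -0.1445, 0.3431]
eef_rot: [0.001, 1.0, -0.001, 0.003]
contact_force: [-0.1, -0.2, 0.4]
opening: 0.682
finger_force: 0.0
```

Call:
send_rows --motion '[{"x": -3,"y": 0,"z": 0,"rx": 0,"ry": 0,"rz": 0,"jaw": 6},{"x": 0,"y": 0,"z": 0,"rx": 0,"ry": 0,"rz": 0,"jaw": 6},{"x": 0,"y": 0,"z": 0,"rx": 0,"ry": 0,"rz": 0,"jaw": 6},{"x": 0,"y": 0,"z": 0,"rx": 0,"ry": 0,"rz": 0,"jaw": 6},{"x": 0,"y": 0,"z": 0,"rx": 0,"ry": 0,"rz": 0,"jaw": 6}]'

```text
clock: 52.0
tool_pos: [0.5696, -0.1441, 0.3399]
eef_rot: [0.0, 1.0, -0.0, -0.0]
contact_force: [-0.1, 0.9, -0.0]
opening: 0.688
finger_force: 0.0
```

```bash
python3 - <<'E'
from h import *
A=snap("side");B=snap("scene");W=snap("wrist"); print(get_state()["tool_pos"])
print("rod top expected", proj(A,[.4805,-.1438,.192]),proj(B,[.4805,-.1438,.192]),proj(W,[.4805,-.1438,.192]))
for s in (A,B,W): print([cv2.minAreaRect(c) for c in red(s)[0][:3]])
print("stack side px", [np.round(proj(A,[.484,.3975,z]),1).tolist() for z in (.004,.094,.124,.154,.184,.214)])
f=lambda s,x0,y0:cv2.resize(s["img"][y0:y0+150,x0:x0+100,::-1],(400,600),interpolation=cv2.INTER_CUBIC)
cv2.imwrite("pics/fin.png",np.hstack([f(A,180,40),f(A,200,140)]))
E
```

```text
[ 0.57006398 -0.14408389  0.34008196]
rod top expected (np.float64(250.11365668268417), np.float64(190.2994383177866)) (np.float64(193.46674525062338), np.float64(191.185539647816)) (np.float64(259.5773788842115), np.float64(77.83047630820867))
[((255.0, 49.5), (21.0, 46.0), 90.0), ((250.0, 199.0), (20.0, 6.0), 90.0)]
[((384.1346130371094, 67.8269271850586), (52.36301040649414, 33.33974075317383), 11.309932708740234), ((194.0, 196.5), (15.0, 6.0), 90.0)]
[((259.5000305175781, 78.00000762939453), (21.920310974121094, 21.92030906677246), 45.0)]
stack side px [[220.7, 127.9], [219.8, 105.1], [219.5, 96.9], [219.2, 88.6], [218.8, 79.9], [218.5, 71.0]]
```

View pics/fin.png

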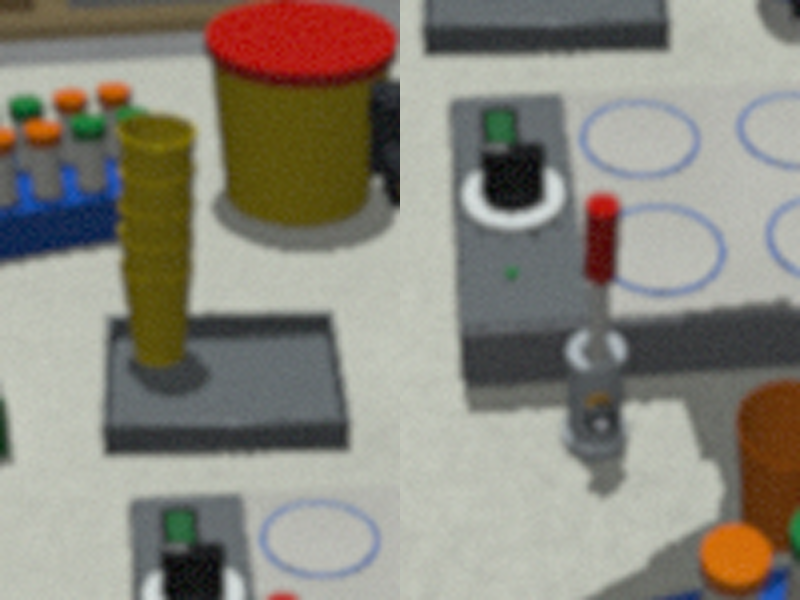

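The side view shows an even upright stack of five, with the top rim at about pixel (219, 72). The rod top is where expected for fully down, and the knob bar lies along the stirrer's x. I'm handing in.

```bash
python3 -c "
from plant import *
print(finish_job())"
```

```text
the job is handed in; nothing more can be done
None
```

The job is handed in at about 52 s of 210 s, with no verdict returned: the knob is at its off stop, all four beakers are loosely nested upright in the tray's beaker, and the retriever is fully down in its holder.

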